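# Open the bead-drying pot under the lamp and stir it

### The arm

A 6-joint arm with a two-finger parallel gripper is mounted at the origin on the work surface. World frame = base frame: x ahead of the robot, y to its left, z up, the work surface at z = 0. Lengths are in m, angles in rad, forces in N, time in s.
With the tool pointing down it reaches from about 0.35 to 0.975 m from the base axis. Payload 4.9 kg.
Tool frame: the origin (TCP) lies on the centre line of the jaws, within the pads' length; the fingertips stand 19 mm ahead of it and the grasp point (between the pads) is the TCP; z points along the fingers, y is the line along which they close (so a half turn about z gives the same grasp; the last joint's range is limited). The gripper opens to 85 mm and grips with 20 to 120 N. Pads are 22 mm wide; open, the fingers measure 114 mm over their backs; the gripper's body (76 mm by 85 mm) begins 54 mm behind the grasp point. The pads swing forward as they close: fully open they stand 13 mm farther back than shut.
Start: joints at [-1.39, 0.053, 1.613, -0, 1.476, -0.119], TCP at [0.185, -0.597, 0.25] pointing down, gripper open.
Joint ranges: [-3.01, 3.01], [-1.01, 2.22], [0.06, 2.58], [-1.02, 4.17], [0.09, 2.62], [-3.14, 3.14]. Speed limits (rad/s): [2.57, 2.57, 3.14, 3.14, 3.14, 3.14].

### API

Orientations are given as a unit quaternion [w, x, y, z].
In Python, from plant import state, grab_frame, ticket, spotter gives the robot as it stands.
- The arm moves only by the tool apply_moves, never from a script. Its argument "series" is a list of rows, each an object of numbers: "jaw": the closure, from 0 (fully open) to 1 (shut); "dx", "dy", "dz": the shift along the tool's x, y, z in mm; "turn": the turn about the tool's z in rad. A call has 1 to 5 rows; each row is the pose to reach, as a shift and turn from the pose commanded when the call began, along the tool's axes at that moment; what a row does not reach only later rows make up. A row lasts 1/12 s, in which the tool goes at most 41.7 mm and 7.16 degrees, less where a joint would pass 70% of its speed; a pose out of reach is approached as far as the arm can. A call with a gripper value outside its range is refused whole. The fingers move at their own pace and stop on an object; the grip force is fixed at half the most. Time passes only in rows, so rows that repeat a pose let the fingers close. It gives the time, the measured TCP pose, the force, the opening and the grip force at its end, in the units of the state.
- state(): the state, without advancing time (a new reading comes with each control period).
- grab_frame(name): name is "side" or "top"; returns a dict with "pixels" (420x560x3 uint8, red, green, blue), "mtx" (3x3 intrinsics, pixels), "dist_coeffs" ([k1, k2, p1, p2, k3] as OpenCV has them; the pictures are not rectified), "camera_from_world" (4x4, takes a point from world to camera coordinates). Camera axes: x right, y down, z forward; pixel columns grow to the right and rows downward; lengths in m; the calibration is good to about 2 mm. A picture is of the moment at which its call begins. There is no depth.
- ticket.job_done(): hands the job in; it is judged then, once.
Trained networks look in a picture, given as the dict that the camera call returned (one of the last four; its "shot" number tells which), for a name from the list of things; names that differ only in an ending like _2 or _b are one class to them, and where a whole thing is asked for, a point or a joint stands for the part that bears it (a point fixed in the world has none). Each returns a list of dicts, best first, with "conf" (0 to 1); they miss things now and then, are a little off and sometimes report something else, mostly with a low value. They report only what shows in the picture. A call takes as long as a camera call.
- spotter.outline_of(picture, target): "region" (420x560 bool, what is visible of it) and "extent" ([left, top, right, bottom] in pixels, round what is visible of it).
The state is a dict: "time": time; "joint_pos": joint angles; "joint_vel": joint speeds; "joint_efforts": joint torques, N m; "tool_pos": TCP position; "tool_rot": TCP orientation; "contact_force": force on the tool from outside, world axes, zero at the start; "ft_torque": the same for the moment, N m; "gripper_width": opening from 0.0 (shut) to 1.0 (fully open); "grasp_force": force on a finger pad.
Only numpy, scipy, OpenCV 4.12 (cv2) and the standard library are available. Lean on these libraries where they do the work, as an engineer would, in place of code of your own. Each camera call takes 0.05 s, during which the arm holds its last target. There are 200 camera calls.

### The job

Lift the lid off the green drying pot by its black knob, without knocking the lamp that hangs over it, and set the lid down gently, knob up, on the cork-topped stand. Then take the stirring rod from its slanted holder by the wooden handle and stir the beads in the pot with it until most of them have been moved well away (a bead's width or more) from where they lay, all staying in the pot. Let go of the rod so that it is left leaning in the pot, tip down among the beads, and leave the other things on the bench where they are.

Things in the scene. Friction and masses are not known exactly. Their poses are not given: they have to be found in the camera images.
- pot: heavy green open pot, fixed; origin at the centre of its underside, z up. Outer diameter 160 mm, height 58 mm, wall 4 mm, inner floor 5 mm above the origin, inside diameter 150 mm. Two side grips stick out 20 mm at +y and -y. Its +x axis points to the lamp's column; -x is the open side, towards the robot
- lamp: fixed drying lamp; same origin and axes as the pot. Column at x = +150 mm; black flat head from x = +22 to +160 mm, y -55 to +55 mm, underside 188 mm, top 226 mm above the bench. Its edge is just beyond the knob's axis, 78 mm above the knob: an upright gripper strikes it. Lean the tool 25 to 45 degrees to the pot's -x and lift the lid at most 30 mm before moving it out
- lid: loose aluminium lid, about 0.3 kg; origin at the centre of its underside, z up. Plug 144 mm across, 5 mm high, sits in the pot's mouth (3 mm play); plate above it 168 mm across, 5 to 11 mm above the origin. Stem 16 mm thick; round black knob 30 mm across, 31 to 57 mm above the origin: grip it at 45 mm. On the pot the origin is 53 mm above the bench
- stand: fixed blue adjustable stand; origin at the centre of its foot's underside, foot 116 mm across. On its axis a round cork-topped table, 120 mm across, clamped at a height that differs every time and is not reported: its top is 60 to 115 mm above the bench, so it must be felt or seen. The lid's flat underside rests on the cork. Touch down at 30 mm/s or less
- holder: fixed rod holder; origin at the centre of the underside of its base (130 x 90 x 12 mm). An aluminium tube, 44 mm outside and 36 mm inside diameter, 100 mm long, leans 30 degrees from vertical, its mouth towards the holder's -x and its mouth's centre at x = -20 mm, 109 mm above the bench
- stirrer: loose round stirring rod, 200 mm long, about 90 g, standing in the holder and leaning with its tube. Origin at the centre of its tip (lower end), z along the rod to the handle's end. Steel shaft 16 mm thick to 110 mm, wooden handle 24 mm thick from 110 to 200 mm. Grip it 168 mm from the tip with the fingers along the rod; draw it out along its axis, 110 mm or more
- bead1_center (a point): centre of a loose ball, 26 mm across, 20 g, lying on the pot's inner floor; the five balls (three orange, two white) start in a loose ring about 43 mm from the pot's axis, the middle of the floor free
- bead2_center (a point): centre of a loose ball, 26 mm across, 20 g, lying on the pot's inner floor; the five balls (three orange, two white) start in a loose ring about 43 mm from the pot's axis, the middle of the floor free
- bead3_center (a point): centre of a loose ball, 26 mm across, 20 g, lying on the pot's inner floor; the five balls (three orange, two white) start in a loose ring about 43 mm from the pot's axis, the middle of the floor free
- bead4_center (a point): centre of a loose ball, 26 mm across, 20 g, lying on the pot's inner floor; the five balls (three orange, two white) start in a loose ring about 43 mm from the pot's axis, the middle of the floor free
- bead5_center (a point): centre of a loose ball, 26 mm across, 20 g, lying on the pot's inner floor; the five balls (three orange, two white) start in a loose ring about 43 mm from the pot's axis, the middle of the floor free
- mug: blue mug, 76 mm across, 90 mm tall; origin at the centre of its underside; leave it alone
- spool: solder spool, 60 mm across, 42 mm tall, standing; origin at the centre of its underside; leave it alone
- screwdriver: yellow-handled screwdriver, 180 mm long, lying on the bench between the robot and the pot; origin at its middle; leave it alone
- meter: yellow multimeter, 150 x 80 x 42 mm, lying on the bench; origin at the centre of its underside; leave it alone

How it is judged:
On the way, in this order (a step that is already met when the one before it is completed fails the run):
1. the lid lies knob up on the stand, released (horizontal distance between lid and stand below 0.03 m and angle between lid's own z axis and vertical below 0.12 rad and height (world z) of lid above 0.05 m and contact force between lid and stand above 0.5 N and linear speed of lid below 0.03 m/s and contact force between the fingers and lid below 0.1 N), for 0.2 s.
2. most of the beads (three of five) lie at least 25 mm from where they began, with the held rod's tip in the pot ((distance of each of bead1_center, bead2_center, bead3_center from where it was at the start of the episode above 0.025 m or distance of each of bead1_center, bead2_center, bead4_center from where it was at the start of the episode above 0.025 m or distance of each of bead1_center, bead2_center, bead5_center from where it was at the start of the episode above 0.025 m or distance of each of bead1_center, bead3_center, bead4_center from where it was at the start of the episode above 0.025 m or distance of each of bead1_center, bead3_center, bead5_center from where it was at the start of the episode above 0.025 m or distance of each of bead1_center, bead4_center, bead5_center from where it was at the start of the episode above 0.025 m or distance of each of bead2_center, bead3_center, bead4_center from where it was at the start of the episode above 0.025 m or distance of each of bead2_center, bead3_center, bead5_center from where it was at the start of the episode above 0.025 m or distance of each of bead2_center, bead4_center, bead5_center from where it was at the start of the episode above 0.025 m or distance of each of bead3_center, bead4_center, bead5_center from where it was at the start of the episode above 0.025 m) and horizontal distance between stirrer and pot below 0.078 m and height (world z) of stirrer below 0.05 m and contact force between the fingers and stirrer above 1 N), for 0.1 s.
At the end, for the whole second after the job is handed in: the lid rests knob up on the stand's table (within 30 mm of its axis, level within 7 degrees), the rod is released and at rest, leaning with its tip inside the pot, and all five beads are in the pot (horizontal distance between lid and stand below 0.03 m and angle between lid's own z axis and vertical below 0.12 rad and height (world z) of lid above 0.05 m and contact force between lid and stand above 0.5 N and linear speed of lid below 0.03 m/s and horizontal distance between each of stirrer, bead1_center, bead2_center, bead3_center, bead4_center, bead5_center and pot below 0.078 m and height (world z) of stirrer below 0.05 m and linear speed of stirrer below 0.05 m/s and angle between stirrer's own z axis and vertical between 0.1 and 1.5 rad and height (world z) of each of bead1_center, bead2_center, bead3_center, bead4_center, bead5_center below 0.058 m); the robot touches nothing.
It fails at once if the lamp is knocked (more than 5 N) (contact force between anything else and lamp above 5 N).
It fails at once if the lid is pressed hard onto the stand (more than 80 N) (contact force between lid and stand above 80 N).
It fails at once if the lid is dropped (falls unheld faster than 0.3 m/s) (linear speed of lid above 0.3 m/s and contact force between the fingers and lid below 0.1 N).
It fails at once if the lid falls on the bench or is stood lower than the stand's table (height (world z) of lid below 0.035 m).
It fails at once if the mug, spool, screwdriver or multimeter is moved more than 30 mm (distance of any of mug, spool, screwdriver, meter from where it was at the start of the episode above 0.03 m).
It also fails if it takes over 72 s, if anything falls off the work surface, if the arm or the gripper's body presses on something with over 40 N, if the wrist force passes 120 N, or if a joint passes its speed limit or range.

## Working session

There is one attempt and no reset: what is moved stays moved. The work goes in short steps, Python scripts to look and compute and a tool call to move; the robot and the scene stay as the last step left them, time stands still between calls to the robot, and variables do not carry over. Pictures are saved under pics/ and viewed, at most 12 in all, crops included, and the job is handed in when it is done.

Besides the shell and the picture viewer there is one more tool, called after "Call:" as name([rows], argument=value, ...), one row to a line, values as JSON. apply_moves: Moves the arm, as the interface text tells. Its arguments: {"type":"object","properties":{"series":{"type":"array","items":{"type":"object","properties":{"jaw":{"type":"number"},"dx":{"type":"number"},"dy":{"type":"number"},"dz":{"type":"number"},"turn":{"type":"number"}}}}},"required":["series"]}

```bash
ls; mkdir -p pics; python3 - <<'E'
from plant import state,grab_frame,spotter
import cv2,numpy as np,pickle
s=state();print({k:np.round(v,3) for k,v in s.items()})
D={}
for n in("side","top"):
    f=grab_frame(n);D[n]=f
    cv2.imwrite(f"pics/{n}0.png",f["pixels"][:,:,::-1])
    T=f["camera_from_world"];print(n,np.round(-T[:3,:3].T@T[:3,3],3),np.round(T[2,:3],3),np.round(f["mtx"],1).tolist())
    for o in["pot","lamp","lid","stand","holder","stirrer","mug","spool","screwdriver","meter"]:
        r=spotter.outline_of(f,o)
        D[n,o]=r
        print(o,[(round(d["conf"],2),np.round(d["extent"]).tolist(),int(d["region"].sum())) for d in r[:2]])
pickle.dump(D,open("d0.pkl","wb"))
E
```

```text
pics
{'time': np.float64(0.0), 'joint_pos': array([-1.39 ,  0.053,  1.614,  0.   ,  1.476, -0.119]), 'joint_vel': array([ 0.001, -0.001,  0.001,  0.002, -0.001, -0.   ]), 'joint_efforts': array([ 0.0000e+00, -3.9368e+01, -3.7018e+01, -0.0000e+00,  7.0000e-03,
       -0.0000e+00]), 'tool_pos': array([ 0.184, -0.597,  0.249]), 'tool_rot': array([-0.001,  0.989,  0.149, -0.   ]), 'contact_force': array([-0.206,  0.286,  0.4  ]), 'ft_torque': array([ 0.041,  0.013, -0.033]), 'grasp_force': np.float64(0.0), 'gripper_width': np.float64(1.0)}
side [0.302 0.658 0.913] [ 0.2   -0.636 -0.745] [[482.8, 0.0, 279.5], [0.0, 482.8, 210.5], [0.0, 0.0, 1.0]]
pot [(0.6, [211.0, 230.0, 280.0, 260.0], 837)]
lamp [(0.71, [158.0, 144.0, 236.0, 252.0], 4390)]
lid [(0.95, [206.0, 191.0, 279.0, 246.0], 3022)]
stand [(0.97, [236.0, 306.0, 304.0, 387.0], 4401), (0.31, [136.0, 308.0, 171.0, 344.0], 896)]
holder [(0.74, [289.0, 130.0, 340.0, 177.0], 1549)]
stirrer [(0.6, [323.0, 109.0, 351.0, 140.0], 339)]
mug [(0.81, [225.0, 137.0, 256.0, 180.0], 1065)]
spool [(0.68, [137.0, 309.0, 171.0, 342.0], 871)]
screwdri
[... 231 characters left out ...]
2.0, 304.0, 196.0], 94)]
lamp [(0.72, [230.0, 103.0, 283.0, 166.0], 2845)]
lid [(0.58, [233.0, 161.0, 297.0, 214.0], 2704), (0.58, [226.0, 173.0, 300.0, 198.0], 69)]
stand [(0.85, [127.0, 218.0, 177.0, 268.0], 2088)]
holder [(0.86, [345.0, 199.0, 387.0, 253.0], 1337), (0.72, [236.0, 156.0, 296.0, 215.0], 2736)]
stirrer [(0.63, [370.0, 223.0, 398.0, 251.0], 298)]
mug [(0.73, [324.0, 134.0, 360.0, 173.0], 865), (0.66, [344.0, 202.0, 387.0, 254.0], 1403)]
spool [(0.81, [147.0, 138.0, 170.0, 166.0], 522), (0.65, [341.0, 200.0, 383.0, 253.0], 1309)]
screwdriver [(0.89, [228.0, 241.0, 258.0, 299.0], 319), (0.28, [226.0, 173.0, 300.0, 198.0], 133)]
meter [(0.65, [380.0, 270.0, 446.0, 323.0], 1877)]
```

```bash
python3 - <<'E'
import cv2,pickle
D=pickle.load(open("d0.pkl","rb"))
for n,(a,b,c,d) in {"side":(120,90,440,400),"top":(110,90,460,340)}.items():
    p=D[n]["pixels"][b:d,a:c,::-1];k=min(800/(c-a),600/(d-b))
    cv2.imwrite(f"pics/{n}c.png",cv2.resize(p,None,fx=k*.999,fy=k*.999,interpolation=cv2.INTER_CUBIC))
E
```

```text
(no output)
```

View pics/sidec.png

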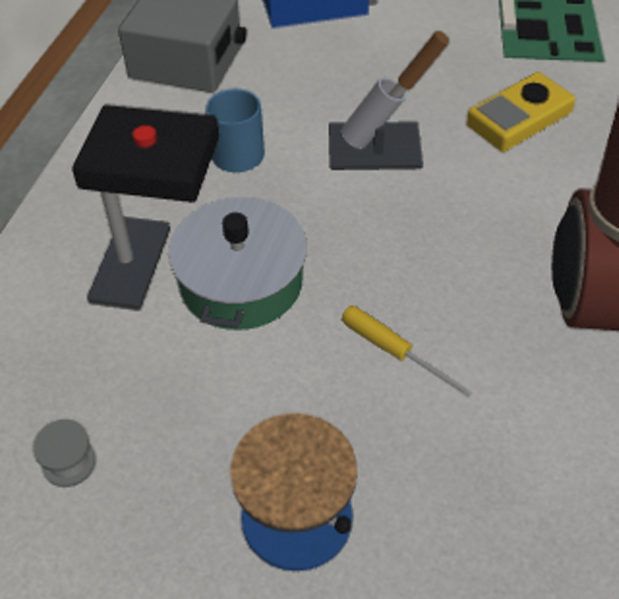

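View pics/topc.png

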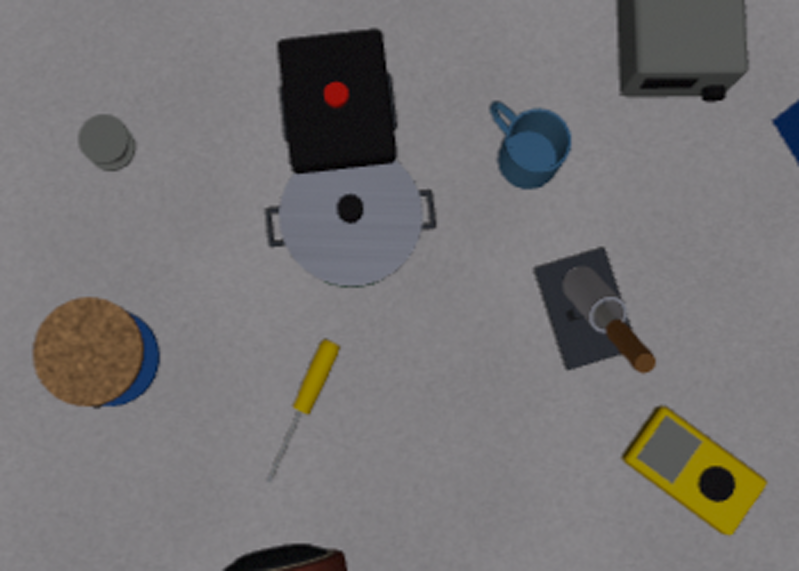

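```bash
cat > h.py <<'E'
import numpy as np,cv2
def ray(f,uv):
    p=cv2.undistortPoints(np.array([[uv]],float),f["mtx"],np.array(f["dist_coeffs"]))[0,0]
    T=f["camera_from_world"];R=T[:3,:3];return -R.T@T[:3,3],R.T@np.array([*p,1.])
def atz(f,uv,z):
    c,d=ray(f,uv);return c+d*(z-c[2])/d[2]
def tri(fs,uvs):
    A=np.zeros((3,3));b=np.zeros(3);L=[]
    for f,u in zip(fs,uvs):
        c,d=ray(f,u);d/=np.linalg.norm(d);P=np.eye(3)-np.outer(d,d);A+=P;b+=P@c;L.append((c,P))
    x=np.linalg.solve(A,b);return x,[np.linalg.norm(P@(x-c)) for c,P in L]
def proj(f,X):
    T=f["camera_from_world"];r,_=cv2.Rodrigues(T[:3,:3])
    return cv2.projectPoints(np.array(X,float).reshape(-1,3),r,T[:3,3],f["mtx"],np.array(f["dist_coeffs"]))[0][:,0]
E
python3 - <<'E'
import pickle;from h import *
D=pickle.load(open("d0.pkl","rb"));S,T=D["side"],D["top"]
def mask(f,box,lo,hi):
    h=cv2.cvtColor(f["pixels"],cv2.COLOR_RGB2HSV);m=cv2.inRange(h,lo,hi);k=np.zeros_like(m);a,b,c,d=box;k[b:d,a:c]=m[b:d,a:c]
    n,l,s,c=cv2.connectedComponentsWithStats(k);i=1+np.argmax(s[1:,4]);return l==i,c[i],s[i]
# crop->full
cs=lambda u:(120+u[0]/1.934,90+u[1]/1.934); ct=lambda u:(110+u[0]/2.283,90+u[1]/2.283)
ks=mask(S,(228,195,252,216),(0,0,0),(180,255,70));kt=mask(T,(252,170,276,192),(0,0,0),(180,255,60))
print("knob px",ks[1:],kt[1:],"tri",tri([S,T],[ks[1],kt[1]]))
cm=[]
for f,b in((S,(230,295,315,370)),(T,(118,215,180,270))):
    m,c,s=mask(f,b,(5,70,50),(25,255,255));
    cn=max(cv2.findContours(m.astype(np.uint8),0,1)[0],key=len);e=cv2.fitEllipse(cv2.convexHull(cn));cm.append(e[0]);print("cork",c,s,e)
x,r=tri([S,T],cm);print("cork",x,r)
for z in(.06,.08,.09,.1,.115):print(z,atz(S,cm[0],z),atz(T,cm[1],z))
# stand foot from blue? ; lid mask centroids at plate z=.064
for n,f in(("side",S),("top",T)):
    for o,z in(("lid",.064),("mug",.045),("spool",.021),("screwdriver",.012),("meter",.02)):
        m=D[n,o][0]["region"];e=np.argwhere(m).mean(0)[::-1];print(n,o,atz(f,e,z))
# stirrer: handle end & tube mouth
he=tri([S,T],[cs((437,42)),ct((645,362))]);mo=tri([S,T],[cs((391,91)),ct((607,315))]);print("handle end",he,"mouth",mo)
d=he[0]-mo[0];print(d,np.degrees(np.arccos(d[2]/np.linalg.norm(d))))
# lamp top corners z=.226
for u in((278,40),(381,29),(396,162),(294,173)):print("lamp",atz(T,ct(u),.226))
for u in((535,268),(602,247),(567,369)):print("holder base",atz(T,ct(u),.012))
for u in((274,226),(430,210)):print("grips",atz(T,ct(u),.045))
E
```

```text
knob px (array([241.18857143, 207.42285714]), array([235, 200,  13,  16, 175], dtype=int32)) (array([263.00909091, 180.94545455]), array([258, 175,  11,  13, 110], dtype=int32)) tri (array([ 0.61007284, -0.02601232,  0.09611342]), [np.float64(0.0007020738599053199), np.float64(0.0007020738599054597)])
cork [271.45540365 333.40755208] [ 239  304   66   60 3072] ((271.47296142578125, 333.38067626953125), (59.75253677368164, 65.19981384277344), 84.08824157714844)
cork [148.22042411 243.66573661] [ 125  220   48   48 1792] ((148.22889709472656, 243.65304565429688), (46.79282760620117, 48.2928581237793), 50.17876434326172)
cork [0.44883979 0.26292712 0.1054656 ] [np.float64(0.0003817226454105427), np.float64(0.0003817226454104035)]
0.06 [0.4566766  0.24067304 0.06      ] [0.45242335 0.27509603 0.06      ]
0.08 [0.45306079 0.25044715 0.08      ] [0.45101343 0.26977195 0.08      ]
0.09 [0.45125288 0.25533421 0.09      ] [0.45030847 0.26710992 0.09      ]
0.1 [0.44944498 0.26022126 0.1       ] [0.44960351 0.26444788 0.1       ]
0.115 [0.44673312 0.26755185 0.115     ] [0.44854607 0.26045483 
[... 504 characters left out ...]
ay([ 0.43146559, -0.33300512,  0.17915695]), [np.float64(0.0010610406504108713), np.float64(0.001061040650410739)]) mouth (array([ 0.48627658, -0.31206688,  0.10215035]), [np.float64(0.0009027498690515925), np.float64(0.0009027498690515764)])
[-0.05481099 -0.02093824  0.0770066 ] 37.305100829099594
lamp [0.76010062 0.04433939 0.226     ]
lamp [ 0.77146018 -0.06170175  0.226     ]
lamp [ 0.63113914 -0.07630842  0.226     ]
lamp [0.62012802 0.02702491 0.226     ]
holder base [ 0.55337464 -0.24672742  0.012     ]
holder base [ 0.57861862 -0.32791304  0.012     ]
holder base [ 0.43219052 -0.2819533   0.012     ]
grips [0.59956005 0.06391971 0.045     ]
grips [ 0.61802723 -0.11969104  0.045     ]
```

Call:
apply_moves([
  {"dz":-41,"dx":0},
  {"dz":-82},
  {"dz":-123},
  {"dz":-150},
  {"dz":-150},
])

```text
invalid input at $.series[0]: expected keys jaw, dx, dy, dz, turn
```

Call:
apply_moves([
  {"dx":150,"dy":-126,"dz":-58,"turn":0,"jaw":0},
  {"dx":150,"dy":-126,"dz":-58,"turn":0,"jaw":0},
  {"dx":150,"dy":-126,"dz":-58,"turn":0,"jaw":0},
  {"dx":150,"dy":-126,"dz":-58,"turn":0,"jaw":0},
  {"dx":150,"dy":-126,"dz":-58,"turn":0,"jaw":0},
])

```text
time: 1.52
tool_pos: [0.2915, -0.4306, 0.3091]
tool_rot: [0.0, 0.989, 0.149, 0.0]
contact_force: [0.8, -0.6, 0.9]
gripper_width: 0.997
grasp_force: 0.0
```

Call:
apply_moves([
  {"dx":150,"dy":-126,"dz":-58,"turn":0,"jaw":0},
  {"dx":150,"dy":-126,"dz":-58,"turn":0,"jaw":0},
  {"dx":150,"dy":-126,"dz":-58,"turn":0,"jaw":0},
  {"dx":150,"dy":-126,"dz":-58,"turn":0,"jaw":0},
  {"dx":150,"dy":-126,"dz":-58,"turn":0,"jaw":0},
])

```text
time: 1.93
tool_pos: [0.3975, -0.2657, 0.3675]
tool_rot: [0.0, 0.989, 0.15, 0.001]
contact_force: [1.4, -0.4, 0.1]
gripper_width: 0.998
grasp_force: 0.0
```

Call:
apply_moves([
  {"dx":150,"dy":-126,"dz":-58,"turn":0,"jaw":0},
  {"dx":150,"dy":-126,"dz":-58,"turn":0,"jaw":0},
  {"dx":150,"dy":-126,"dz":-58,"turn":0,"jaw":0},
  {"dx":150,"dy":-126,"dz":-58,"turn":0,"jaw":0},
  {"dx":150,"dy":-126,"dz":-58,"turn":0,"jaw":0},
])

```text
time: 2.35
tool_pos: [0.5037, -0.1008, 0.4254]
tool_rot: [0.0, 0.989, 0.15, 0.001]
contact_force: [-0.9, -0.4, 0.7]
gripper_width: 1.0
grasp_force: 0.0
```

Call:
apply_moves([
  {"dx":200,"dy":-35,"dz":0,"turn":0,"jaw":0},
  {"dx":200,"dy":-35,"dz":0,"turn":0,"jaw":0},
  {"dx":200,"dy":-35,"dz":0,"turn":0,"jaw":0},
  {"dx":200,"dy":-35,"dz":0,"turn":0,"jaw":0},
  {"dx":200,"dy":-35,"dz":0,"turn":0,"jaw":0},
])

```text
time: 2.77
tool_pos: [0.6855, -0.0088, 0.4238]
tool_rot: [-0.0, 0.989, 0.15, -0.0]
contact_force: [0.3, -0.5, 0.1]
gripper_width: 1.0
grasp_force: 0.0
```

Call:
apply_moves([
  {"dx":200,"dy":-35,"dz":0,"turn":0,"jaw":0},
  {"dx":200,"dy":-35,"dz":0,"turn":0,"jaw":0},
  {"dx":200,"dy":-35,"dz":0,"turn":0,"jaw":0},
  {"dx":200,"dy":-35,"dz":0,"turn":0,"jaw":0},
  {"dx":200,"dy":-35,"dz":0,"turn":0,"jaw":0},
])

```text
time: 3.18
tool_pos: [0.8659, 0.0834, 0.4234]
tool_rot: [-0.0, 0.989, 0.15, -0.0]
contact_force: [0.7, 0.1, 0.6]
gripper_width: 0.999
grasp_force: 0.0
```

Call:
apply_moves([
  {"dx":200,"dy":40,"dz":0,"turn":0,"jaw":0},
  {"dx":200,"dy":40,"dz":0,"turn":0,"jaw":0},
  {"dx":200,"dy":40,"dz":0,"turn":0,"jaw":0},
  {"dx":200,"dy":40,"dz":0,"turn":0,"jaw":0},
  {"dx":200,"dy":40,"dz":0,"turn":0,"jaw":0},
])

```text
time: 3.6
tool_pos: [0.9572, 0.0916, 0.3799]
tool_rot: [-0.0, 0.989, 0.149, 0.004]
contact_force: [0.3, 0.0, -0.4]
gripper_width: 0.998
grasp_force: 0.0
```

Call:
apply_moves([
  {"dx":400,"dy":80,"dz":-200,"turn":0,"jaw":0},
  {"dx":400,"dy":80,"dz":-200,"turn":0,"jaw":0},
  {"dx":400,"dy":80,"dz":-200,"turn":0,"jaw":0},
  {"dx":400,"dy":80,"dz":-200,"turn":0,"jaw":0},
  {"dx":400,"dy":80,"dz":-200,"turn":0,"jaw":0},
])

```text
time: 4.02
tool_pos: [0.9567, 0.0928, 0.4133]
tool_rot: [0.002, 0.988, 0.149, 0.03]
contact_force: [0.1, 0.7, -0.4]
gripper_width: 0.994
grasp_force: 0.0
```

```bash
python3 -c "
from plant import state
s=state();print(s['joint_pos'],s['tool_pos'],s['tool_rot'])"
```

```text
[0.01825703 1.01340781 0.05498103 0.00469342 2.01269357 1.29135704] [0.95669261 0.09278604 0.41334802] [0.00186706 0.98832896 0.14928634 0.03026499]
```

Call:
apply_moves([
  {"dx":800,"dy":180,"dz":-300,"turn":0,"jaw":0},
  {"dx":800,"dy":180,"dz":-300,"turn":0,"jaw":0},
  {"dx":800,"dy":180,"dz":-300,"turn":0,"jaw":0},
  {"dx":800,"dy":180,"dz":-300,"turn":0,"jaw":0},
  {"dx":800,"dy":180,"dz":-300,"turn":0,"jaw":0},
])

```text
time: 4.43
tool_pos: [0.9659, 0.0906, 0.4072]
tool_rot: [0.002, 0.988, 0.149, 0.042]
contact_force: [0.2, 0.0, 0.3]
gripper_width: 1.003
grasp_force: 0.0
```

Call:
apply_moves([
  {"dx":800,"dy":180,"dz":-300,"turn":0,"jaw":0},
  {"dx":800,"dy":180,"dz":-300,"turn":0,"jaw":0},
  {"dx":800,"dy":180,"dz":-300,"turn":0,"jaw":0},
  {"dx":800,"dy":180,"dz":-300,"turn":0,"jaw":0},
  {"dx":800,"dy":180,"dz":-300,"turn":0,"jaw":0},
])

```text
time: 4.85
tool_pos: [0.9719, 0.0888, 0.4119]
tool_rot: [0.003, 0.987, 0.149, 0.056]
contact_force: [0.3, 0.2, 0.3]
gripper_width: 1.004
grasp_force: 0.0
```

```bash
python3 -c "
from plant import state
s=state();print(s['joint_pos'],s['tool_pos'],s['tool_rot'])"
```

```text
[0.01253533 1.01617995 0.05496162 0.00983834 1.95788021 1.28776897] [0.97189521 0.08876291 0.41192498] [0.00318215 0.98721118 0.14909631 0.05634047]
```

Call:
apply_moves([
  {"dx":800,"dy":180,"dz":-300,"turn":0,"jaw":0},
])

```text
time: 4.93
tool_pos: [0.9772, 0.0888, 0.4151]
tool_rot: [0.004, 0.986, 0.149, 0.069]
contact_force: [-0.1, -0.3, 0.0]
gripper_width: 1.004
grasp_force: 0.0
```

Call:
apply_moves([
  {"dx":800,"dy":180,"dz":-300,"turn":0,"jaw":0},
])

```text
time: 5.02
tool_pos: [0.9822, 0.0888, 0.4201]
tool_rot: [0.005, 0.985, 0.149, 0.082]
contact_force: [0.8, 0.8, 0.1]
gripper_width: 1.001
grasp_force: 0.0
```

Call:
apply_moves([
  {"dx":800,"dy":200,"dz":-600,"turn":0,"jaw":0},
])

```text
time: 5.1
tool_pos: [0.982, 0.0877, 0.4325]
tool_rot: [0.005, 0.985, 0.149, 0.092]
contact_force: [-0.8, -0.3, -0.9]
gripper_width: 0.999
grasp_force: 0.0
```

Call:
apply_moves([
  {"dx":800,"dy":200,"dz":-600,"turn":0,"jaw":0},
])

```text
time: 5.18
tool_pos: [0.9802, 0.0863, 0.4511]
tool_rot: [0.006, 0.983, 0.149, 0.105]
contact_force: [0.1, -0.9, 0.5]
gripper_width: 0.998
grasp_force: 0.0
```

Call:
apply_moves([
  {"dx":800,"dy":240,"dz":0,"turn":0,"jaw":0},
])

```text
time: 5.27
tool_pos: [0.9888, 0.0844, 0.4522]
tool_rot: [0.007, 0.982, 0.149, 0.12]
contact_force: [-0.2, -0.6, 1.7]
gripper_width: 0.998
grasp_force: 0.0
```

Call:
apply_moves([
  {"dx":800,"dy":240,"dz":0,"turn":0,"jaw":0},
])

```text
time: 5.35
tool_pos: [0.9996, 0.0817, 0.4439]
tool_rot: [0.008, 0.98, 0.148, 0.131]
contact_force: [0.1, -1.0, -0.1]
gripper_width: 0.997
grasp_force: 0.0
```

Call:
apply_moves([
  {"dx":800,"dy":200,"dz":-300,"turn":0,"jaw":0},
])

```text
time: 5.43
tool_pos: [1.0037, 0.0803, 0.4456]
tool_rot: [0.009, 0.979, 0.148, 0.14]
contact_force: [0.8, 0.3, -1.3]
gripper_width: 0.999
grasp_force: 0.0
```

Call:
apply_moves([
  {"dx":800,"dy":200,"dz":-300,"turn":0,"jaw":0},
])

```text
time: 5.52
tool_pos: [1.006, 0.0798, 0.4572]
tool_rot: [0.009, 0.977, 0.147, 0.153]
contact_force: [-0.3, -1.1, 0.6]
gripper_width: 0.998
grasp_force: 0.0
```

Call:
apply_moves([
  {"dx":800,"dy":240,"dz":0,"turn":0,"jaw":0},
])

```text
time: 5.6
tool_pos: [1.0137, 0.0784, 0.4591]
tool_rot: [0.011, 0.975, 0.147, 0.168]
contact_force: [0.4, -0.1, -0.1]
gripper_width: 0.999
grasp_force: 0.0
```

Call:
apply_moves([
  {"dx":800,"dy":240,"dz":0,"turn":0,"jaw":0},
])

```text
time: 5.68
tool_pos: [1.0225, 0.0761, 0.4557]
tool_rot: [0.011, 0.973, 0.147, 0.18]
contact_force: [0.5, -0.2, 0.1]
gripper_width: 0.996
grasp_force: 0.0
```

Call:
apply_moves([
  {"dx":800,"dy":240,"dz":0,"turn":0,"jaw":0},
])

```text
time: 5.77
tool_pos: [1.0305, 0.0738, 0.454]
tool_rot: [0.012, 0.97, 0.147, 0.192]
contact_force: [-0.3, -0.0, 0.1]
gripper_width: 0.998
grasp_force: 0.0
```

Call:
apply_moves([
  {"dx":800,"dy":240,"dz":0,"turn":0,"jaw":0},
])

```text
time: 5.85
tool_pos: [1.0379, 0.0718, 0.4538]
tool_rot: [0.013, 0.968, 0.146, 0.204]
contact_force: [-0.1, -0.4, 0.7]
gripper_width: 1.0
grasp_force: 0.0
```

Call:
apply_moves([
  {"dx":800,"dy":240,"dz":0,"turn":0,"jaw":0},
])

```text
time: 5.93
tool_pos: [1.0447, 0.0698, 0.4551]
tool_rot: [0.014, 0.965, 0.146, 0.216]
contact_force: [-0.1, -0.2, 0.7]
gripper_width: 1.003
grasp_force: 0.0
```

Call:
apply_moves([
  {"dx":800,"dy":240,"dz":0,"turn":0,"jaw":0},
])

```text
time: 6.02
tool_pos: [1.0511, 0.0678, 0.4573]
tool_rot: [0.015, 0.963, 0.145, 0.228]
contact_force: [0.3, -0.2, 0.2]
gripper_width: 0.995
grasp_force: 0.0
```

```bash
python3 -c "
from plant import state
from scipy.spatial.transform import Rotation as R
s=state();print(s['joint_pos'],s['tool_pos'],s['tool_rot']);q=s['tool_rot'];print(R.from_quat([*q[1:],q[0]]).as_matrix())"
```

```text
[-0.01705974  0.99513044  0.05495227  0.04423031  1.63190946  1.26743679] [1.05109215 0.06777611 0.45729059] [0.01541533 0.96261181 0.14515507 0.22819043]
[[ 0.85371827  0.27242071  0.44379282]
 [ 0.28649124 -0.95738475  0.03656804]
 [ 0.43484237  0.09592395 -0.89538299]]
```

Call:
apply_moves([
  {"dx":800,"dy":240,"dz":0,"turn":0,"jaw":0},
])

```text
time: 6.1
tool_pos: [1.057, 0.0659, 0.4605]
tool_rot: [0.017, 0.96, 0.145, 0.24]
contact_force: [-0.8, -0.0, -0.5]
gripper_width: 1.002
grasp_force: 0.0
```

Call:
apply_moves([
  {"dx":800,"dy":240,"dz":0,"turn":0,"jaw":0},
])

```text
time: 6.18
tool_pos: [1.0626, 0.0639, 0.4642]
tool_rot: [0.018, 0.957, 0.144, 0.253]
contact_force: [-0.2, 0.9, -0.9]
gripper_width: 1.0
grasp_force: 0.0
```

Call:
apply_moves([
  {"dx":800,"dy":240,"dz":0,"turn":0,"jaw":0},
])

```text
time: 6.27
tool_pos: [1.0677, 0.0621, 0.4687]
tool_rot: [0.019, 0.953, 0.144, 0.265]
contact_force: [-0.3, -0.2, 0.3]
gripper_width: 1.0
grasp_force: 0.0
```

```bash
cat > go.py <<'E'
# python3 go.py x y z ... : tool-frame shift chain (mm) from the present pose to each world target
import sys,numpy as np
from plant import state
from scipy.spatial.transform import Rotation as R
s=state();q=s['tool_rot'];M=R.from_quat([*q[1:],q[0]]).as_matrix();p=s['tool_pos']
print(np.round(s['joint_pos'],3),'t',round(float(s['time']),2),'p',np.round(p,4),'tilt',np.degrees(np.arccos(-M[2,2])).round(1),'F',np.round(s['contact_force'],1),'w',s['gripper_width']*85)
print(np.round(M,3).tolist())
a=np.array(sys.argv[1:],float).reshape(-1,3)
for t in a: 
    v=M.T@(t-p)*1000;print(t,'->',np.round(v,1),np.linalg.norm(v).round());p=t
E
python3 go.py .5 -.03 .42 .55 -.03 .2
```

```text
[-0.024  0.993  0.055  0.053  1.559  1.261] t 6.27 p [1.0677 0.0621 0.4687] tilt 30.8 F [-0.3 -0.2  0.3] w 85.03502399995467
[[0.819, 0.264, 0.51], [0.284, -0.958, 0.04], [0.499, 0.112, -0.859]]
[ 0.5  -0.03  0.42] -> [-515.3  -67.  -251.4] 577.0
[ 0.55 -0.03  0.2 ] -> [-68.9 -11.4 214.5] 226.0
```

Call:
apply_moves([
  {"dx":-172,"dy":-22,"dz":-84,"turn":0,"jaw":0},
  {"dx":-172,"dy":-22,"dz":-84,"turn":0,"jaw":0},
  {"dx":-172,"dy":-22,"dz":-84,"turn":0,"jaw":0},
  {"dx":-172,"dy":-22,"dz":-84,"turn":0,"jaw":0},
  {"dx":-172,"dy":-22,"dz":-84,"turn":0,"jaw":0},
])

```text
time: 6.68
tool_pos: [0.9126, 0.0364, 0.4584]
tool_rot: [0.019, 0.953, 0.144, 0.266]
contact_force: [-0.7, -1.3, 0.4]
gripper_width: 0.999
grasp_force: 0.0
```

Call:
apply_moves([
  {"dx":-172,"dy":-22,"dz":-84,"turn":0,"jaw":0},
  {"dx":-172,"dy":-22,"dz":-84,"turn":0,"jaw":0},
  {"dx":-172,"dy":-22,"dz":-84,"turn":0,"jaw":0},
  {"dx":-172,"dy":-22,"dz":-84,"turn":0,"jaw":0},
  {"dx":-172,"dy":-22,"dz":-84,"turn":0,"jaw":0},
])

```text
time: 7.1
tool_pos: [0.722, 0.0052, 0.4437]
tool_rot: [0.019, 0.953, 0.144, 0.265]
contact_force: [0.3, -0.1, 0.6]
gripper_width: 1.0
grasp_force: 0.0
```

Call:
apply_moves([
  {"dx":-172,"dy":-22,"dz":-84,"turn":0.2,"jaw":0},
  {"dx":-172,"dy":-22,"dz":-84,"turn":0.2,"jaw":0},
  {"dx":-172,"dy":-22,"dz":-84,"turn":0.2,"jaw":0},
  {"dx":-172,"dy":-22,"dz":-84,"turn":0.2,"jaw":0},
  {"dx":-172,"dy":-22,"dz":-84,"turn":0.2,"jaw":0},
])

```text
time: 7.52
tool_pos: [0.5327, -0.0258, 0.428]
tool_rot: [-0.007, 0.963, 0.048, 0.266]
contact_force: [-0.3, -1.2, 0.4]
gripper_width: 1.001
grasp_force: 0.0
```

```bash
python3 go.py .55 -.031 .2 .610 -.026 .098; python3 - <<'E'
import pickle;from h import *
from plant import grab_frame
D={n:grab_frame(n) for n in("side","top")}
pickle.dump(D,open("d1.pkl","wb"))
E
```

```text
[-0.275 -0.546  1.881  0.184  1.298  1.193] t 7.52 p [ 0.5327 -0.0258  0.428 ] tilt 30.9 F [-0.3 -1.2  0.4] w 85.11504088229641
[[0.854, 0.096, 0.512], [0.089, -0.995, 0.038], [0.513, 0.013, -0.858]]
[ 0.55  -0.031  0.2  ] -> [-102.8    4.   204.3] 229.0
[ 0.61  -0.026  0.098] -> [ -0.7  -0.5 118.4] 118.0
```

Call:
apply_moves([
  {"dx":-103,"dy":4,"dz":204,"turn":0,"jaw":0},
  {"dx":-103,"dy":4,"dz":204,"turn":0,"jaw":0},
  {"dx":-103,"dy":4,"dz":204,"turn":0,"jaw":0},
  {"dx":-103,"dy":4,"dz":204,"turn":0,"jaw":0},
  {"dx":-103,"dy":4,"dz":204,"turn":0,"jaw":0},
])

```text
time: 8.03
tool_pos: [0.5508, -0.0302, 0.2178]
tool_rot: [-0.007, 0.963, 0.048, 0.266]
contact_force: [1.0, -0.1, -0.6]
gripper_width: 1.0
grasp_force: 0.0
```

Call:
apply_moves([
  {"dx":-1,"dy":0,"dz":20,"turn":0,"jaw":0},
  {"dx":-1,"dy":0,"dz":20,"turn":0,"jaw":0},
  {"dx":-1,"dy":0,"dz":20,"turn":0,"jaw":0},
])

```text
time: 8.28
tool_pos: [0.5594, -0.0293, 0.1997]
tool_rot: [-0.008, 0.963, 0.048, 0.264]
contact_force: [-1.1, 0.0, 0.2]
gripper_width: 1.001
grasp_force: 0.0
```

```bash
python3 go.py .610 -.026 .098; python3 - <<'E'
import pickle;from h import *
from plant import grab_frame
D={n:grab_frame(n) for n in("side","top")}
pickle.dump(D,open("d2.pkl","wb"))
cv2.imwrite("pics/s2.png",cv2.resize(D["side"]["pixels"][90:310,130:410,::-1],None,fx=2.5,fy=2.5))
E
```

```text
[-0.267 -0.379  2.142  0.225  0.884  1.106] t 8.28 p [ 0.5594 -0.0293  0.1997] tilt 30.6 F [-1.1  0.   0.2] w 85.06143961778538
[[0.856, 0.096, 0.507], [0.088, -0.995, 0.04], [0.509, 0.01, -0.861]]
[ 0.61  -0.026  0.098] -> [ -8.1   0.6 113.3] 114.0
```

View pics/s2.png

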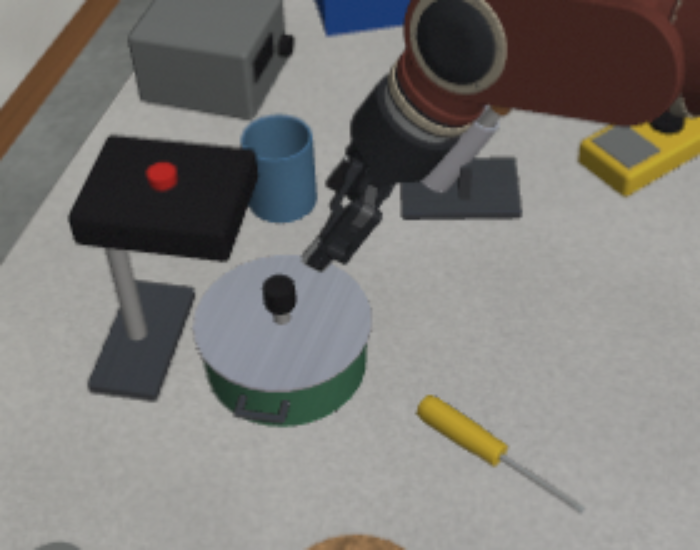

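Call:
apply_moves([
  {"dx":-8,"dy":0,"dz":35,"turn":0,"jaw":0},
  {"dx":-8,"dy":0,"dz":70,"turn":0,"jaw":0},
  {"dx":-8,"dy":0,"dz":100,"turn":0,"jaw":0},
  {"dx":-8,"dy":0,"dz":113,"turn":0,"jaw":0},
  {"dx":-8,"dy":0,"dz":113,"turn":0,"jaw":0},
])

```text
time: 8.8
tool_pos: [0.6096, -0.0254, 0.097]
tool_rot: [-0.008, 0.964, 0.048, 0.263]
contact_force: [-0.6, -0.1, -1.0]
gripper_width: 0.997
grasp_force: 0.0
```

```bash
python3 go.py .610 -.026 .098
```

```text
[-0.231 -0.097  2.097  0.26   0.647  1.073] t 8.8 p [ 0.6096 -0.0254  0.097 ] tilt 30.5 F [-0.6 -0.1 -1. ] w 84.75293974319749
[[0.857, 0.096, 0.506], [0.088, -0.995, 0.04], [0.507, 0.01, -0.862]]
[ 0.61  -0.026  0.098] -> [ 0.8  0.7 -0.7] 1.0
```

Call:
apply_moves([
  {"dx":0,"dy":0,"dz":0,"turn":0,"jaw":0.3},
  {"dx":0,"dy":0,"dz":0,"turn":0,"jaw":0.5},
  {"dx":0,"dy":0,"dz":0,"turn":0,"jaw":0.7},
  {"dx":0,"dy":0,"dz":0,"turn":0,"jaw":1},
  {"dx":0,"dy":0,"dz":0,"turn":0,"jaw":1},
])

```text
time: 9.22
tool_pos: [0.6094, -0.0258, 0.0994]
tool_rot: [-0.007, 0.963, 0.048, 0.265]
contact_force: [0.0, -1.0, 2.0]
gripper_width: 0.328
grasp_force: 58.9
```

Call:
apply_moves([
  {"dx":0,"dy":0,"dz":0,"turn":0,"jaw":1},
  {"dx":0,"dy":0,"dz":0,"turn":0,"jaw":1},
  {"dx":0,"dy":0,"dz":0,"turn":0,"jaw":1},
])

```text
time: 9.47
tool_pos: [0.6095, -0.0258, 0.0994]
tool_rot: [-0.007, 0.963, 0.048, 0.265]
contact_force: [-5.7, -1.0, 7.6]
gripper_width: 0.33
grasp_force: 59.2
```

```bash
python3 go.py .6096 -.0254 .117 .48 -.03 .13 .48 -.03 .20 .449 .263 .20 .449 .263 .155
```

```text
[-0.231 -0.103  2.099  0.26   0.647  1.073] t 9.47 p [ 0.6095 -0.0258  0.0994] tilt 30.7 F [-5.7 -1.   7.6] w 28.081823716426367
[[0.855, 0.096, 0.509], [0.088, -0.995, 0.039], [0.51, 0.011, -0.86]]
[ 0.6096 -0.0254  0.117 ] -> [  9.1  -0.2 -15. ] 18.0
[ 0.48 -0.03  0.13] -> [-104.6   -7.7  -77.3] 130.0
[ 0.48 -0.03  0.2 ] -> [ 35.7   0.8 -60.2] 70.0
[0.449 0.263 0.2  ] -> [  -0.8 -294.6   -4.2] 295.0
[0.449 0.263 0.155] -> [-23.   -0.5  38.7] 45.0
```

Call:
apply_moves([
  {"dx":3,"dy":0,"dz":-5,"turn":0,"jaw":1},
  {"dx":6,"dy":0,"dz":-10,"turn":0,"jaw":1},
  {"dx":9,"dy":0,"dz":-15,"turn":0,"jaw":1},
  {"dx":9,"dy":0,"dz":-15,"turn":0,"jaw":1},
  {"dx":9,"dy":0,"dz":-15,"turn":0,"jaw":1},
])

```text
time: 9.88
tool_pos: [0.6087, -0.0252, 0.115]
tool_rot: [-0.008, 0.964, 0.048, 0.263]
contact_force: [0.1, 0.7, -3.9]
gripper_width: 0.335
grasp_force: 59.5
```

Call:
apply_moves([
  {"dx":-20,"dy":-1,"dz":-15,"turn":0,"jaw":1},
  {"dx":-45,"dy":-3,"dz":-33,"turn":0,"jaw":1},
  {"dx":-70,"dy":-5,"dz":-52,"turn":0,"jaw":1},
  {"dx":-95,"dy":-7,"dz":-70,"turn":0,"jaw":1},
  {"dx":-105,"dy":-8,"dz":-77,"turn":0,"jaw":1},
])

```text
time: 10.3
tool_pos: [0.4756, -0.029, 0.1255]
tool_rot: [-0.008, 0.964, 0.048, 0.261]
contact_force: [0.2, 0.4, -4.1]
gripper_width: 0.335
grasp_force: 60.3
```

```bash
python3 go.py .48 -.03 .18 .449 .263 .18; python3 - <<'E'
import pickle;from h import *
from plant import grab_frame
D={n:grab_frame(n) for n in("side","top")}
pickle.dump(D,open("d3.pkl","wb"))
a=D["side"]["pixels"][90:390,130:440,::-1];b=D["top"]["pixels"][90:390,180:440,::-1]
cv2.imwrite("pics/s3.png",cv2.resize(np.hstack([a,b]),None,fx=1.4,fy=1.4))
E
```

```text
[-0.33  -0.559  2.389  0.275  0.838  1.006] t 10.3 p [ 0.4756 -0.029   0.1255] tilt 30.3 F [ 0.2  0.4 -4.1] w 28.508847274299253
[[0.859, 0.096, 0.503], [0.088, -0.995, 0.041], [0.505, 0.009, -0.863]]
[ 0.48 -0.03  0.18] -> [ 31.2   1.9 -44.9] 55.0
[0.449 0.263 0.18 ] -> [  -0.9 -294.6   -3.6] 295.0
```

View pics/s3.png

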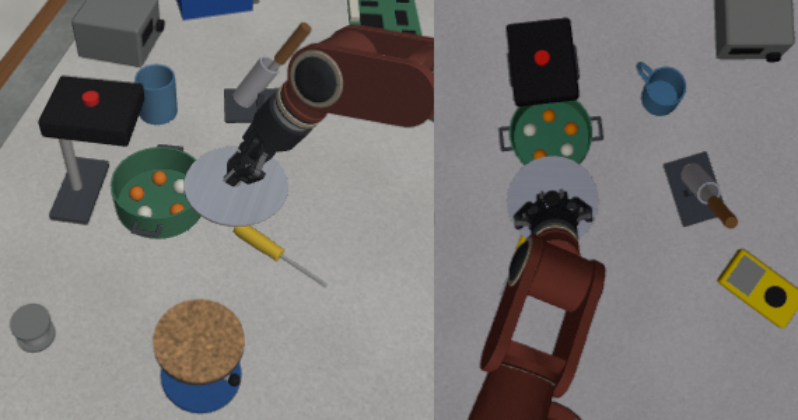

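Call:
apply_moves([
  {"dx":13,"dy":0,"dz":-20,"turn":0,"jaw":1},
  {"dx":26,"dy":0,"dz":-40,"turn":0,"jaw":1},
  {"dx":39,"dy":-20,"dz":-58,"turn":0,"jaw":1},
  {"dx":39,"dy":-50,"dz":-58,"turn":0,"jaw":1},
  {"dx":39,"dy":-85,"dz":-59,"turn":0,"jaw":1},
])

```text
time: 10.82
tool_pos: [0.4762, 0.0559, 0.2005]
tool_rot: [-0.007, 0.963, 0.046, 0.266]
contact_force: [0.2, 0.3, -5.7]
gripper_width: 0.334
grasp_force: 60.5
```

Call:
apply_moves([
  {"dx":0,"dy":-38,"dz":0,"turn":0,"jaw":1},
  {"dx":0,"dy":-76,"dz":-1,"turn":0,"jaw":1},
  {"dx":0,"dy":-110,"dz":-2,"turn":0,"jaw":1},
  {"dx":0,"dy":-140,"dz":-2,"turn":0,"jaw":1},
  {"dx":0,"dy":-170,"dz":-3,"turn":0,"jaw":1},
])

```text
time: 11.23
tool_pos: [0.4562, 0.2278, 0.198]
tool_rot: [-0.008, 0.964, 0.048, 0.263]
contact_force: [0.7, -0.3, -4.5]
gripper_width: 0.332
grasp_force: 60.6
```

```bash
python3 go.py .449 .263 .195
```

```text
[ 0.398 -0.5    2.227 -0.201  0.913  1.951] t 11.23 p [0.4562 0.2278 0.198 ] tilt 30.5 F [ 0.7 -0.3 -4.5] w 28.207129667197364
[[0.857, 0.097, 0.506], [0.088, -0.995, 0.042], [0.508, 0.009, -0.862]]
[0.449 0.263 0.195] -> [ -4.6 -35.8   0.4] 36.0
```

Call:
apply_moves([
  {"dx":-5,"dy":-20,"dz":0,"turn":0,"jaw":1},
  {"dx":-5,"dy":-36,"dz":0,"turn":0,"jaw":1},
  {"dx":-10,"dy":-36,"dz":9,"turn":0,"jaw":1},
  {"dx":-16,"dy":-36,"dz":19,"turn":0,"jaw":1},
  {"dx":-20,"dy":-36,"dz":26,"turn":0,"jaw":1},
])

```text
time: 11.65
tool_pos: [0.4485, 0.2598, 0.1627]
tool_rot: [-0.007, 0.964, 0.048, 0.262]
contact_force: [0.1, -0.6, -5.3]
gripper_width: 0.331
grasp_force: 60.8
```

```bash
python3 go.py .449 .263 .152; python3 - <<'E'
import pickle;from h import *
from plant import grab_frame
D={n:grab_frame(n) for n in("side","top")}
pickle.dump(D,open("d4.pkl","wb"))
a=D["side"]["pixels"][220:400,170:370,::-1]
cv2.imwrite("pics/s4.png",cv2.resize(a,None,fx=3,fy=3))
E
```

```text
[ 0.482 -0.414  2.23  -0.268  0.85   2.082] t 11.65 p [0.4485 0.2598 0.1627] tilt 30.3 F [ 0.1 -0.6 -5.3] w 28.168981948446902
[[0.859, 0.096, 0.504], [0.088, -0.995, 0.039], [0.505, 0.011, -0.863]]
[0.449 0.263 0.152] -> [-4.7 -3.2  9.6] 11.0
```

View pics/s4.png

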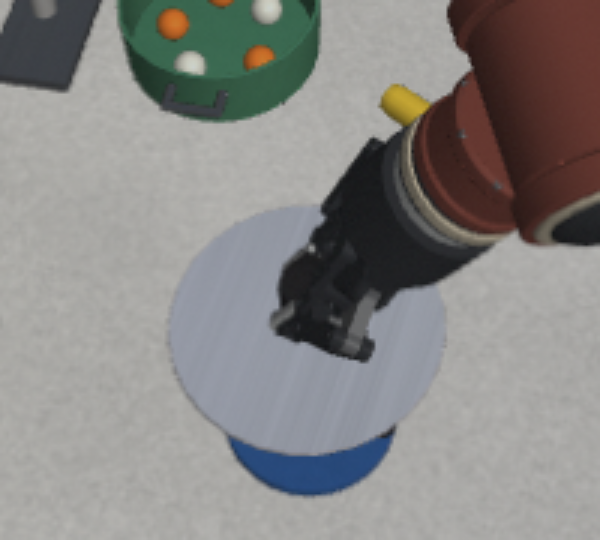

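Call:
apply_moves([
  {"dx":-1,"dy":-1,"dz":1.7,"turn":0,"jaw":1},
  {"dx":-2,"dy":-2,"dz":3.4,"turn":0,"jaw":1},
  {"dx":-3,"dy":-3,"dz":5,"turn":0,"jaw":1},
  {"dx":-3,"dy":-3,"dz":5,"turn":0,"jaw":1},
])

```text
time: 12.08
tool_pos: [0.4489, 0.2631, 0.1596]
tool_rot: [-0.008, 0.964, 0.047, 0.263]
contact_force: [1.3, -0.8, -4.2]
gripper_width: 0.332
grasp_force: 60.7
```

Call:
apply_moves([
  {"dx":-0.5,"dy":0,"dz":0.9,"turn":0,"jaw":1},
  {"dx":-1,"dy":0,"dz":1.7,"turn":0,"jaw":1},
])

```text
time: 12.25
tool_pos: [0.4496, 0.2635, 0.1592]
tool_rot: [-0.008, 0.963, 0.048, 0.264]
contact_force: [-5.0, -1.6, 4.6]
gripper_width: 0.334
grasp_force: 61.5
```

Call:
apply_moves([
  {"dx":-0.5,"dy":0,"dz":0.9,"turn":0,"jaw":1},
  {"dx":-1,"dy":0,"dz":1.7,"turn":0,"jaw":1},
])

```text
time: 12.42
tool_pos: [0.4504, 0.2639, 0.1591]
tool_rot: [-0.008, 0.963, 0.048, 0.266]
contact_force: [-8.5, -3.1, 9.8]
gripper_width: 0.329
grasp_force: 62.4
```

Call:
apply_moves([
  {"dx":0.5,"dy":0,"dz":-0.9,"turn":0,"jaw":0.6},
  {"dx":0.5,"dy":0,"dz":-0.9,"turn":0,"jaw":0.5},
  {"dx":0.5,"dy":0,"dz":-0.9,"turn":0,"jaw":0.3},
  {"dx":0.5,"dy":0,"dz":-0.9,"turn":0,"jaw":0},
  {"dx":0.5,"dy":0,"dz":-0.9,"turn":0,"jaw":0},
])

```text
time: 12.83
tool_pos: [0.4488, 0.2633, 0.1566]
tool_rot: [-0.008, 0.964, 0.048, 0.263]
contact_force: [-1.0, 0.4, -0.1]
gripper_width: 0.905
grasp_force: 0.0
```

```bash
python3 go.py; python3 - <<'E'
import pickle;from h import *
from plant import grab_frame
D={n:grab_frame(n) for n in("side","top")}
pickle.dump(D,open("d5.pkl","wb"))
a=D["side"]["pixels"][220:400,170:370,::-1]
cv2.imwrite("pics/s5.png",cv2.resize(a,None,fx=3,fy=3))
E
```

```text
[ 0.489 -0.4    2.232 -0.277  0.833  2.098] t 12.83 p [0.4488 0.2633 0.1566] tilt 30.5 F [-1.   0.4 -0.1] w 76.94842509099905
[[0.857, 0.096, 0.507], [0.088, -0.995, 0.04], [0.508, 0.01, -0.861]]
```

View pics/s5.png

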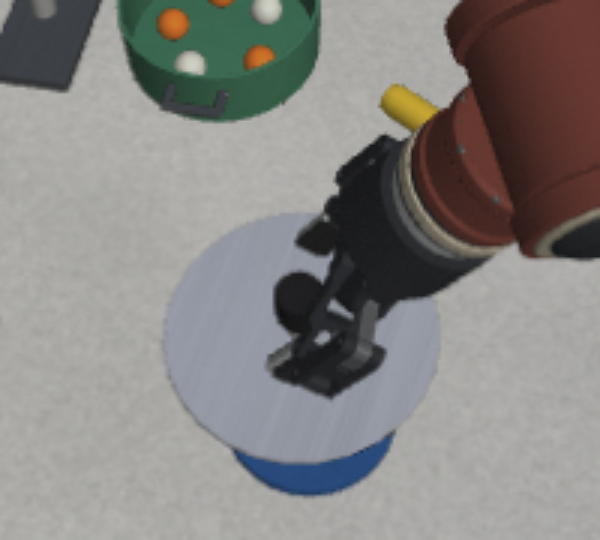

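Call:
apply_moves([
  {"dx":0,"dy":0,"dz":-20,"turn":0,"jaw":0},
  {"dx":0,"dy":0,"dz":-60,"turn":0,"jaw":0},
  {"dx":0,"dy":0,"dz":-100,"turn":0,"jaw":0},
  {"dx":20,"dy":0,"dz":-130,"turn":0,"jaw":0},
  {"dx":40,"dy":0,"dz":-150,"turn":0,"jaw":0},
])

```text
time: 13.35
tool_pos: [0.4064, 0.2612, 0.3098]
tool_rot: [-0.009, 0.963, 0.048, 0.265]
contact_force: [0.1, 0.9, 0.3]
gripper_width: 1.001
grasp_force: 0.0
```

```bash
python3 - <<'E'
import pickle;from h import *
D=pickle.load(open("d0.pkl","rb"));S,T=D["side"],D["top"]
from scipy.optimize import least_squares
L=[];M=[]
for f,b in((S,(318,100,358,145)),(T,(365,218,402,258))):
    h=cv2.cvtColor(f["pixels"],cv2.COLOR_RGB2HSV);m=cv2.inRange(h,(3,110,30),(20,255,255));k=np.zeros_like(m);k[b[1]:b[3],b[0]:b[2]]=m[b[1]:b[3],b[0]:b[2]]
    n,l,s,_=cv2.connectedComponentsWithStats(k);k=((l==1+np.argmax(s[1:,4]))*255).astype(np.uint8)
    M.append(k);print(s[1+np.argmax(s[1:,4])])
# fit: tip p, direction; render silhouette of cylinder r=12 from 110..200mm by hull of projected end circles
def model(f,v,shape):
    p=np.array(v[:3]);t,a=v[3:];d=np.array([np.sin(t)*np.cos(a),np.sin(t)*np.sin(a),np.cos(t)])
    e1=np.cross(d,[0,0,1]);e1/=np.linalg.norm(e1);e2=np.cross(d,e1);w=np.linspace(0,2*np.pi,24,endpoint=False)
    c=np.cos(w)[:,None]*e1+np.sin(w)[:,None]*e2
    P=np.vstack([p+.012*c,p-.09*d+.012*c]);u=proj(f,P)
    hull=cv2.convexHull(u.astype(np.float32))
    im=np.zeros((shape[0]*4,shape[1]*4),np.uint8);cv2.fillConvexPoly(im,np.round(hull*4+1.5).astype(np.int32),255)
    return cv2.resize(im,shape[::-1],interpolation=cv2.INTER_AREA)
def cost(v):return sum(np.abs(model(f,v,k.shape).astype(float)-k).sum() for f,k in zip((S,T),M))/255
from scipy.optimize import minimize
v0=np.array([.4315,-.333,.183,np.radians(32),np.radians(197)])
best=None
for t in(25,30,35):
    for a in(190,200):
        v=v0.copy();v[3:]=np.radians([t,a])
        sx=np.vstack([v]+[v+np.eye(5)[i]*[.006,.006,.006,.08,.12][i] for i in range(5)])
        r=minimize(cost,v,method="Nelder-Mead",options=dict(initial_simplex=sx,maxiter=250,xatol=1e-4))
        print(r.fun,np.round(r.x[:3],4),np.degrees(r.x[3:]).round(1),[int((k>0).sum()) for k in M])
E
python3 go.py
```

```text
[326 106  26  30 265]
[376 230  21  23 229]
103.3843137254902 [ 0.4292 -0.3274  0.1913] [ 27.1 189.6] [265, 229]
109.96470588235294 [ 0.4285 -0.3299  0.1903] [ 28.3 193.5] [265, 229]
112.72941176470589 [ 0.4304 -0.3296  0.1876] [ 27.  192.5] [265, 229]
103.34117647058824 [ 0.4287 -0.3284  0.1907] [ 28.2 191. ] [265, 229]
105.15686274509804 [ 0.4303 -0.3285  0.1906] [ 26.5 192.8] [265, 229]
100.46666666666667 [ 0.4293 -0.3277  0.1917] [ 27.2 190.8] [265, 229]
[ 0.539 -0.634  2.127 -0.246  1.169  2.051] t 13.35 p [0.4064 0.2612 0.3098] tilt 30.8 F [0.1 0.9 0.3] w 85.05613129329531
[[0.855, 0.098, 0.51], [0.088, -0.995, 0.043], [0.511, 0.008, -0.859]]
```

```bash
python3 go.py .54 -.03 .33 .393 -.329 .25 .444 -.3246 .163
```

```text
[ 0.539 -0.634  2.127 -0.246  1.169  2.051] t 13.35 p [0.4064 0.2612 0.3098] tilt 30.8 F [0.1 0.9 0.3] w 85.05613129329531
[[0.855, 0.098, 0.51], [0.088, -0.995, 0.043], [0.511, 0.008, -0.859]]
[ 0.54 -0.03  0.33] -> [ 98.9 303.   38.2] 321.0
[ 0.393 -0.329  0.25 ] -> [-192.9  282.6  -19.1] 343.0
[ 0.444  -0.3246  0.163 ] -> [-5.000e-01 -1.000e-01  1.009e+02] 101.0
```

Call:
apply_moves([
  {"dx":50,"dy":152,"dz":19,"turn":0,"jaw":0},
  {"dx":50,"dy":152,"dz":19,"turn":0,"jaw":0},
  {"dx":50,"dy":152,"dz":19,"turn":0,"jaw":0},
  {"dx":50,"dy":152,"dz":19,"turn":0,"jaw":0},
])

```text
time: 13.68
tool_pos: [0.4746, 0.1129, 0.3175]
tool_rot: [-0.008, 0.963, 0.048, 0.264]
contact_force: [-0.1, -0.5, -0.2]
gripper_width: 0.998
grasp_force: 0.0
```

Call:
apply_moves([
  {"dx":50,"dy":152,"dz":19,"turn":0,"jaw":0},
  {"dx":50,"dy":152,"dz":19,"turn":0,"jaw":0},
  {"dx":50,"dy":152,"dz":19,"turn":0,"jaw":0},
  {"dx":50,"dy":152,"dz":19,"turn":0,"jaw":0},
])

```text
time: 14.02
tool_pos: [0.5417, -0.0345, 0.3275]
tool_rot: [-0.007, 0.963, 0.047, 0.264]
contact_force: [-0.6, 0.1, 0.2]
gripper_width: 0.998
grasp_force: 0.0
```

Call:
apply_moves([
  {"dx":-96,"dy":141,"dz":-10,"turn":0,"jaw":0},
  {"dx":-96,"dy":141,"dz":-10,"turn":0,"jaw":0},
  {"dx":-96,"dy":141,"dz":-10,"turn":0,"jaw":0},
  {"dx":-96,"dy":141,"dz":-10,"turn":0,"jaw":0},
  {"dx":-96,"dy":141,"dz":-10,"turn":0,"jaw":0},
])

```text
time: 14.43
tool_pos: [0.4643, -0.1861, 0.2857]
tool_rot: [-0.007, 0.964, 0.043, 0.261]
contact_force: [0.4, 0.4, 0.2]
gripper_width: 1.0
grasp_force: 0.0
```

Call:
apply_moves([
  {"dx":-96,"dy":141,"dz":-10,"turn":0,"jaw":0},
  {"dx":-96,"dy":141,"dz":-10,"turn":0,"jaw":0},
  {"dx":-96,"dy":141,"dz":-10,"turn":0,"jaw":0},
  {"dx":-96,"dy":141,"dz":-10,"turn":0,"jaw":0},
  {"dx":-96,"dy":141,"dz":-10,"turn":0,"jaw":0},
])

```text
time: 14.85
tool_pos: [0.3909, -0.3339, 0.2475]
tool_rot: [-0.007, 0.964, 0.044, 0.262]
contact_force: [0.7, 0.5, -0.1]
gripper_width: 1.005
grasp_force: 0.0
```

```bash
python3 go.py .444 -.3246 .163;  python3 - <<'E'
import pickle;from h import *
from plant import grab_frame
D={n:grab_frame(n) for n in("side","top")}
pickle.dump(D,open("d6.pkl","wb"))
a=D["side"]["pixels"][60:300,180:440,::-1];b=D["top"]["pixels"][150:390,220:480,::-1]
cv2.imwrite("pics/s6.png",cv2.resize(np.hstack([a,b]),None,fx=1.5,fy=1.5))
E
```

```text
[-1.097 -0.418  2.088  0.506  1.287  0.283] t 14.85 p [ 0.3909 -0.3339  0.2475] tilt 30.4 F [ 0.7  0.5 -0.1] w 85.41468302854673
[[0.859, 0.089, 0.504], [0.081, -0.996, 0.038], [0.505, 0.009, -0.863]]
[ 0.444  -0.3246  0.163 ] -> [  3.7  -5.2 100.1] 100.0
```

View pics/s6.png

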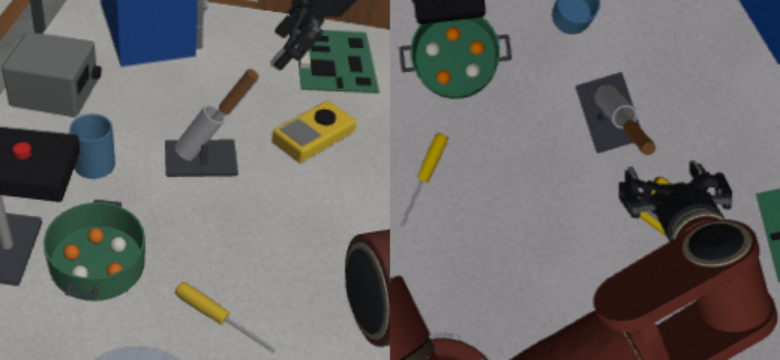

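Call:
apply_moves([
  {"dx":4,"dy":-5,"dz":30,"turn":0,"jaw":0},
  {"dx":4,"dy":-5,"dz":60,"turn":0,"jaw":0},
  {"dx":4,"dy":-5,"dz":85,"turn":0,"jaw":0},
  {"dx":4,"dy":-5,"dz":100,"turn":0,"jaw":0},
  {"dx":4,"dy":-5,"dz":100,"turn":0,"jaw":0},
])

```text
time: 15.37
tool_pos: [0.448, -0.3166, 0.1622]
tool_rot: [-0.011, 0.964, 0.049, 0.262]
contact_force: [0.2, 1.1, -1.0]
gripper_width: 0.996
grasp_force: 0.0
```

```bash
python3 go.py .444 -.3246 .163;  python3 - <<'E'
import pickle;from h import *
from plant import grab_frame
D={n:grab_frame(n) for n in("side","top")}
pickle.dump(D,open("d7.pkl","wb"))
a=D["side"]["pixels"][80:200,260:390,::-1];b=D["top"]["pixels"][180:300,310:440,::-1]
cv2.imwrite("pics/s7.png",cv2.resize(np.hstack([a,b]),None,fx=3,fy=3))
E
```

```text
[-0.967 -0.255  2.112  0.527  1.07   0.295] t 15.37 p [ 0.448  -0.3166  0.1622] tilt 30.4 F [ 0.2  1.1 -1. ] w 84.64314976474773
[[0.858, 0.101, 0.503], [0.089, -0.995, 0.047], [0.505, 0.004, -0.863]]
[ 0.444  -0.3246  0.163 ] -> [-3.8  7.6 -3.1] 9.0
```

View pics/s7.png

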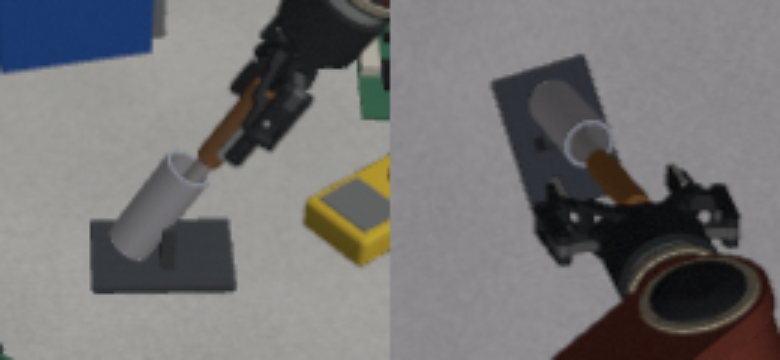

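Call:
apply_moves([
  {"dx":-3,"dy":6,"dz":0,"turn":0,"jaw":0.2},
  {"dx":-3,"dy":6,"dz":0,"turn":0,"jaw":0.4},
  {"dx":-3,"dy":6,"dz":0,"turn":0,"jaw":0.6},
  {"dx":-3,"dy":6,"dz":0,"turn":0,"jaw":0.7},
  {"dx":-3,"dy":6,"dz":0,"turn":0,"jaw":1},
])

```text
time: 15.88
tool_pos: [0.445, -0.327, 0.165]
tool_rot: [-0.008, 0.963, 0.048, 0.263]
contact_force: [-14.7, 6.0, 22.7]
gripper_width: 0.302
grasp_force: 55.2
```

Call:
apply_moves([
  {"dx":0,"dy":0,"dz":0,"turn":0,"jaw":1},
  {"dx":0,"dy":0,"dz":0,"turn":0,"jaw":1},
  {"dx":0,"dy":0,"dz":0,"turn":0,"jaw":1},
])

```text
time: 16.13
tool_pos: [0.4452, -0.3259, 0.1655]
tool_rot: [-0.01, 0.963, 0.048, 0.263]
contact_force: [-6.4, 3.5, 9.2]
gripper_width: 0.288
grasp_force: 55.0
```

```bash
python3 go.py .387 -.336 .270
```

```text
[-0.984 -0.249  2.101  0.531  1.078  0.28 ] t 16.13 p [ 0.4452 -0.3259  0.1655] tilt 30.6 F [-6.4  3.5  9.2] w 24.505282488442475
[[0.857, 0.098, 0.507], [0.088, -0.995, 0.044], [0.509, 0.007, -0.861]]
[ 0.387 -0.336  0.27 ] -> [   2.4    5.1 -119.9] 120.0
```

Call:
apply_moves([
  {"dx":0,"dy":1,"dz":-12,"turn":0,"jaw":1},
  {"dx":1,"dy":3,"dz":-36,"turn":0,"jaw":1},
  {"dx":1,"dy":5,"dz":-65,"turn":0,"jaw":1},
  {"dx":2,"dy":7,"dz":-95,"turn":0,"jaw":1},
  {"dx":2,"dy":9,"dz":-125,"turn":0,"jaw":1},
])

```text
time: 16.55
tool_pos: [0.3836, -0.3392, 0.2724]
tool_rot: [-0.01, 0.964, 0.048, 0.262]
contact_force: [-0.8, -0.2, -0.8]
gripper_width: 0.269
grasp_force: 58.7
```

```bash
python3 go.py .385 -.34 .33;  python3 - <<'E'
import pickle;from h import *
from plant import grab_frame
D={n:grab_frame(n) for n in("side","top")}
pickle.dump(D,open("d8.pkl","wb"))
a=D["side"]["pixels"][20:240,180:440,::-1];b=D["top"]["pixels"][140:360,200:460,::-1]
cv2.imwrite("pics/s8.png",cv2.resize(np.hstack([a,b]),None,fx=1.5,fy=1.5))
E
```

```text
[-1.12  -0.432  2.056  0.508  1.342  0.278] t 16.55 p [ 0.3836 -0.3392  0.2724] tilt 30.5 F [-0.8 -0.2 -0.8] w 22.84521058213328
[[0.858, 0.097, 0.505], [0.087, -0.995, 0.044], [0.507, 0.006, -0.862]]
[ 0.385 -0.34   0.33 ] -> [ 30.4   1.3 -49. ] 58.0
```

View pics/s8.png

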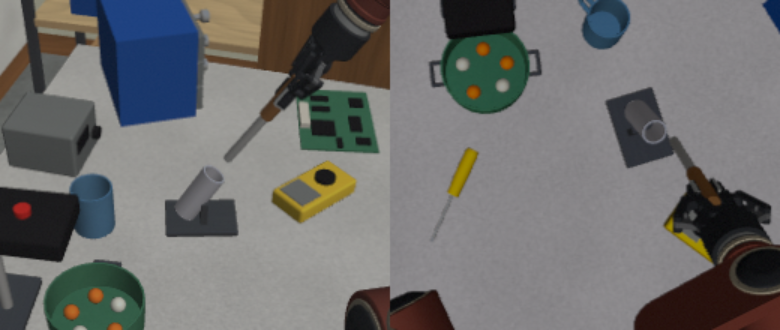

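```bash
python3 - <<'E'
import pickle;from h import *
from plant import state
from scipy.spatial.transform import Rotation as R
D=pickle.load(open("d8.pkl","rb"));S,T=D["side"],D["top"]
t,e=tri([S,T],[(333.3,124.5),((674-390)/1.5+200,141/1.5+140)]);print(t,e)
s=state();q=s['tool_rot'];M=R.from_quat([*q[1:],q[0]]).as_matrix();v=M.T@(t-s['tool_pos']);print("tip in tool",v,"exp",s['tool_pos']+M@[0,0,.168])
P=np.array([.607,-.026])
for u in((484,49),(462,64),(507,63),(502,86),(473,92)):
    b=atz(T,((u[0]-390)/1.5+200,u[1]/1.5+140),.018)[:2];print("bead",b,np.linalg.norm(b-P),np.degrees(np.arctan2(*(b-P)[::-1])))
E
```

```text
[ 0.46633563 -0.33975723  0.12711953] [np.float64(0.0031901641298776695), np.float64(0.0031901641298775715)]
tip in tool [-0.00688285  0.00156913  0.17221869] exp [ 0.46992208 -0.33770901  0.13423116]
bead [ 0.64995524 -0.02308419] 0.043054091932091976 3.883285133968538
bead [0.62207922 0.01721669] 0.04577187877592809 70.7650308848336
bead [ 0.62363825 -0.06519801] 0.042583036817711986 -67.00039604405231
bead [ 0.5809853 -0.0558845] 0.039621310072515445 -131.03983352732808
bead [ 0.57010087 -0.00300975] 0.04347525374069228 148.07475092173482
```

```bash
python3 go.py .385 -.34 .32 .455 -.18 .32 .525 -.026 .25
```

```text
[-1.122 -0.435  2.049  0.508  1.339  0.278] t 16.65 p [ 0.3842 -0.343   0.2786] tilt 30.7 F [0.3 0.1 0.3] w 22.66856174165141
[[0.855, 0.093, 0.51], [0.09, -0.995, 0.032], [0.511, 0.019, -0.86]]
[ 0.385 -0.34   0.32 ] -> [ 22.1  -2.1 -35.1] 41.0
[ 0.455 -0.18   0.32 ] -> [  74.2 -152.7   40.8] 175.0
[ 0.525 -0.026  0.25 ] -> [  38.  -148.1  100.7] 183.0
```

Call:
apply_moves([
  {"dx":10,"dy":0,"dz":-16,"turn":0,"jaw":1},
  {"dx":20,"dy":0,"dz":-32,"turn":0,"jaw":1},
  {"dx":26,"dy":0,"dz":-42,"turn":0,"jaw":1},
])

```text
time: 16.9
tool_pos: [0.3856, -0.3401, 0.3232]
tool_rot: [-0.008, 0.964, 0.048, 0.263]
contact_force: [1.1, 0.0, -0.6]
gripper_width: 0.261
grasp_force: 58.6
```

Call:
apply_moves([
  {"dx":15,"dy":-30,"dz":8,"turn":0,"jaw":1},
  {"dx":30,"dy":-60,"dz":16,"turn":0,"jaw":1},
  {"dx":45,"dy":-90,"dz":24,"turn":0,"jaw":1},
  {"dx":60,"dy":-120,"dz":33,"turn":0,"jaw":1},
  {"dx":74,"dy":-152,"dz":42,"turn":0,"jaw":1},
])

```text
time: 17.32
tool_pos: [0.4558, -0.1793, 0.3214]
tool_rot: [-0.008, 0.964, 0.047, 0.263]
contact_force: [0.8, 0.1, -0.8]
gripper_width: 0.263
grasp_force: 58.8
```

```bash
python3 go.py .525 -.026 .25 .525 -.026 .160
```

```text
[-0.729 -0.621  2.099  0.391  1.298  0.708] t 17.32 p [ 0.4558 -0.1793  0.3214] tilt 30.5 F [ 0.8  0.1 -0.8] w 22.37715629784481
[[0.857, 0.095, 0.506], [0.087, -0.995, 0.04], [0.508, 0.009, -0.862]]
[ 0.525 -0.026  0.25 ] -> [  36.3 -146.7  102.6] 183.0
[ 0.525 -0.026  0.16 ] -> [-45.7  -0.9  77.5] 90.0
```

Call:
apply_moves([
  {"dx":7,"dy":-30,"dz":21,"turn":0,"jaw":1},
  {"dx":15,"dy":-60,"dz":42,"turn":0,"jaw":1},
  {"dx":22,"dy":-90,"dz":63,"turn":0,"jaw":1},
  {"dx":30,"dy":-120,"dz":84,"turn":0,"jaw":1},
  {"dx":36,"dy":-147,"dz":103,"turn":0,"jaw":1},
])

```text
time: 17.73
tool_pos: [0.5245, -0.0244, 0.2485]
tool_rot: [-0.008, 0.964, 0.048, 0.263]
contact_force: [0.3, -0.7, 0.4]
gripper_width: 0.264
grasp_force: 58.8
```

```bash
python3 go.py .525 -.026 .175; cat > see.py <<'E'
import pickle,sys;from h import *
from plant import grab_frame,spotter,state
from scipy.spatial.transform import Rotation as R
out={}
D={}
P=np.array([.608,-.026]);tip=[]
for n in("side","top"):
    f=grab_frame(n);D[n]=f
    hs=cv2.cvtColor(f["pixels"],cv2.COLOR_RGB2HSV)
    c=proj(f,[.608,-.026,.02])[0].astype(int);a=np.zeros(hs.shape[:2],np.uint8);cv2.circle(a,tuple(map(int,c)),36,255,-1)
    for nm,m in(("orange",cv2.inRange(hs,(3,150,110),(22,255,255))),("white",cv2.inRange(hs,(0,0,150),(180,60,255)))):
        k,l,s,cc=cv2.connectedComponentsWithStats(m&a)
        for i in range(1,k):
            if s[i,4]>25:
                b=atz(f,cc[i],.018);print(n,nm,s[i,4],np.round((b[:2]-P)*1000))
    r=spotter.outline_of(f,"stirrer")
    if r:
        m=r[0]["region"].astype(np.uint8);y,x=np.nonzero(m);q=np.c_[x,y].astype(float);mu=q.mean(0);d=np.linalg.svd(q-mu,full_matrices=False)[2][0]
        t=(q-mu)@d;print(n,"stirrer",round(r[0]["conf"],2),"ends",np.round(mu+d*t.min(),1),np.round(mu+d*t.max(),1))
pickle.dump(D,open(sys.argv[1],"wb"))
E
python3 see.py d9.pkl
```

```text
[-0.279 -0.53   2.162  0.212  1.016  1.126] t 17.73 p [ 0.5245 -0.0244  0.2485] tilt 30.5 F [ 0.3 -0.7  0.4] w 22.462706080116845
[[0.857, 0.097, 0.506], [0.089, -0.995, 0.041], [0.507, 0.009, -0.862]]
[ 0.525 -0.026  0.175] -> [-37.    0.9  63.6] 74.0
side orange 76 [ 15. -38.]
side orange 79 [42.  5.]
side orange 52 [-36.  19.]
side white 33 [  66. -100.]
side white 290 [-42.  46.]
side white 55 [-28. -31.]
side white 50 [12. 40.]
side stirrer 0.59 ends [277.9 158.5] [238.8 209.8]
top orange 53 [43.  6.]
top orange 55 [ 17. -37.]
top stirrer 0.73 ends [256.7 178.9] [259.7 208.3]
```

```bash
python3 - <<'E'
import pickle;from h import *
D=pickle.load(open("d9.pkl","rb"));S,T=D["side"],D["top"]
print(tri([S,T],[(238.8,209.8),(257,178)]))
print(proj(S,[.5245+.0825,-.025,.2485-.1453]),proj(T,[.5245+.0825,-.025,.2485-.1453]),proj(S,[.5245+.085,-.0175,.2485-.145]))
E
```

```text
(array([ 0.61322021, -0.01136719,  0.10365883]), [np.float64(0.0037510621245607626), np.float64(0.0037510621245608966)])
[[241.77069283 205.85775385]] [[262.60273556 181.8386738 ]] [[239.62837126 207.9079962 ]]
```

Call:
apply_moves([
  {"dx":-13,"dy":3,"dz":20,"turn":0,"jaw":1},
  {"dx":-25,"dy":6,"dz":40,"turn":0,"jaw":1},
  {"dx":-37,"dy":8,"dz":58,"turn":0,"jaw":1},
  {"dx":-44,"dy":8,"dz":70,"turn":0,"jaw":1},
  {"dx":-44,"dy":8,"dz":70,"turn":0,"jaw":1},
])

```text
time: 18.35
tool_pos: [0.5207, -0.037, 0.1636]
tool_rot: [-0.008, 0.964, 0.046, 0.26]
contact_force: [-0.7, -0.4, -2.1]
gripper_width: 0.266
grasp_force: 59.2
```

```bash
python3 go.py .522 -.032 .158; python3 see.py d10.pkl;python3 - <<'E'
import pickle;from h import *
D=pickle.load(open("d10.pkl","rb"))
a=D["side"]["pixels"][130:290,180:310,::-1];b=D["top"]["pixels"][120:280,200:330,::-1]
cv2.imwrite("pics/s10.png",cv2.resize(np.hstack([a,b]),None,fx=3,fy=3,interpolation=cv2.INTER_CUBIC))
E
```

```text
[-0.311 -0.45   2.253  0.255  0.863  1.045] t 18.35 p [ 0.5207 -0.037   0.1636] tilt 30.2 F [-0.7 -0.4 -2.1] w 22.603183276010203
[[0.86, 0.093, 0.501], [0.085, -0.996, 0.04], [0.502, 0.008, -0.865]]
[ 0.522 -0.032  0.158] -> [-1.3 -4.9  5.7] 8.0
side orange 76 [ 15. -38.]
side orange 79 [42.  5.]
side orange 52 [-36.  19.]
side white 33 [  66. -100.]
side white 290 [-42.  46.]
side white 44 [-30. -30.]
side white 50 [12. 40.]
side stirrer 0.76 ends [281.  184.8] [244.8 230.6]
top orange 54 [43.  6.]
top orange 55 [ 17. -37.]
top orange 55 [-38.  24.]
top stirrer 0.58 ends [388.1 277.9] [438.  312.8]
```

View pics/s10.png

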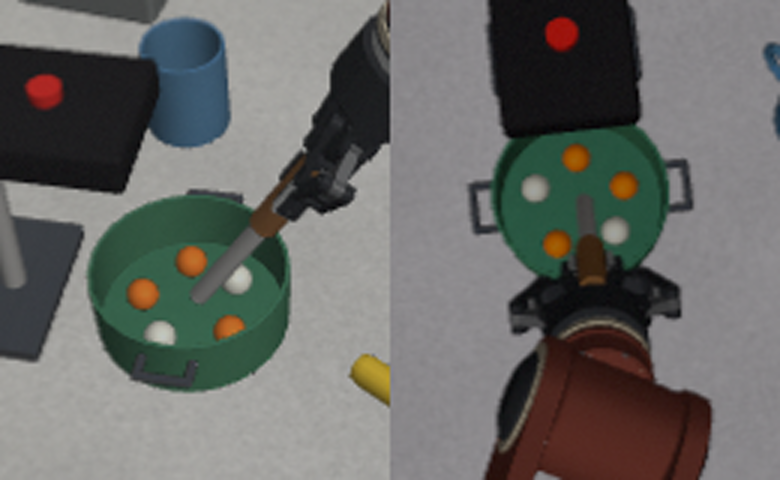

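```bash
python3 - <<'E'
import pickle;from h import *
D=pickle.load(open("d10.pkl","rb"));S,T=D["side"],D["top"]
x,e=tri([S,T],[(245.3,229),(265.3,186.5)]);print(x,e)
for z in(.01,.02):print(z,atz(S,(245.3,229),z),atz(T,(265.3,186.5),z))
from scipy.spatial.transform import Rotation as R
from plant import state
s=state();q=s['tool_rot'];M=R.from_quat([*q[1:],q[0]]).as_matrix()
print("off",x-s['tool_pos'])
c=np.array([.608,-.026,.011]);off=x-s['tool_pos']
p=s['tool_pos']+0
W=[(0,0,0,0)]+[]
pts=[c+[0,-.002,0]]+[c+[r*np.cos(np.radians(t)),r*np.sin(np.radians(t)),0] for r,t in[(.02,-99),(.036,-99),(.042,-90)]+[(.046,t) for t in range(-74,110,16)]]
base=x
for i,w in enumerate(pts):
    print(i,np.round((w-c)*1000),np.round(M.T@(w-base)*1000,1))
    if i in(3,8,13):base=w;print('--')
E
```

```text
[ 0.60959933 -0.03065527  0.01392692] [np.float64(0.0023815564863246836), np.float64(0.002381556486324635)]
0.01 [ 0.60847884 -0.03374691  0.01      ] [ 0.61273949 -0.03014274  0.01      ]
0.02 [ 0.60508983 -0.02609126  0.02      ] [ 0.61081726 -0.03033169  0.02      ]
off [ 0.08558242  0.00631259 -0.15609615]
0 [ 0. -2.  0.] [-2.6 -2.8  1.8]
1 [ -3. -20.   0.] [-6.9 14.5 -0.5]
2 [ -6. -36.   0.] [-10.4  30.   -2.4]
3 [  0. -42.   0.] [-6.1 37.   0.3]
--
4 [ 13. -44.   0.] [10.7  3.4  6.4]
5 [ 24. -39.   0.] [21.1 -0.7 12.5]
6 [ 34. -31.   0.] [30.2 -7.9 17.8]
7 [ 41. -20.   0.] [ 37.3 -17.8  21.9]
8 [45. -8.  0.] [ 41.7 -29.6  24.4]
--
9 [46.  5.  0.] [  1.5 -12.7   0.7]
10 [43. 17.  0.] [ -0.1 -25.4  -0.4]
11 [36. 28.  0.] [ -4.6 -37.   -3.2]
12 [27. 37.  0.] [-11.7 -46.7  -7.6]
13 [16. 43.  0.] [-20.8 -53.8 -13.1]
--
14 [ 3. 46.  0.] [-10.5  -3.8  -6.3]
15 [-10.  45.   0.] [-21.5  -4.2 -12.8]
```

Call:
apply_moves([
  {"dx":-4,"dy":6,"dz":1,"turn":0,"jaw":1},
  {"dx":-7,"dy":15,"dz":-1,"turn":0,"jaw":1},
  {"dx":-9,"dy":23,"dz":-2,"turn":0,"jaw":1},
  {"dx":-10,"dy":30,"dz":-3,"turn":0,"jaw":1},
  {"dx":-6,"dy":37,"dz":-1,"turn":0,"jaw":1},
])

```text
time: 18.97
tool_pos: [0.5209, -0.0743, 0.1668]
tool_rot: [-0.007, 0.963, 0.047, 0.264]
contact_force: [0.1, 0.0, -0.9]
gripper_width: 0.265
grasp_force: 59.2
```

Call:
apply_moves([
  {"dx":11,"dy":3,"dz":6,"turn":0,"jaw":1},
  {"dx":21,"dy":-1,"dz":12,"turn":0,"jaw":1},
  {"dx":30,"dy":-8,"dz":18,"turn":0,"jaw":1},
  {"dx":37,"dy":-18,"dz":22,"turn":0,"jaw":1},
  {"dx":42,"dy":-30,"dz":24,"turn":0,"jaw":1},
])

```text
time: 19.38
tool_pos: [0.5695, -0.0399, 0.1702]
tool_rot: [-0.007, 0.963, 0.047, 0.267]
contact_force: [-0.5, -1.5, 2.4]
gripper_width: 0.267
grasp_force: 58.6
```

```bash
python3 go.py .569 -.040 .160;python3 see.py d11.pkl
```

```text
[-0.284 -0.315  2.147  0.25   0.814  1.063] t 19.38 p [ 0.5695 -0.0399  0.1702] tilt 30.9 F [-0.5 -1.5  2.4] w 22.6626388799566
[[0.853, 0.094, 0.513], [0.087, -0.995, 0.038], [0.514, 0.012, -0.858]]
[ 0.569 -0.04   0.16 ] -> [-5.7 -0.1  8.5] 10.0
side orange 124 [40. -3.]
side orange 54 [-35.  19.]
side white 33 [  66. -100.]
side white 290 [-42.  46.]
side white 56 [-29. -37.]
side white 51 [13. 40.]
side stirrer 0.82 ends [259.8 178.5] [224.4 222.5]
top orange 42 [43. 11.]
top orange 39 [ 40. -21.]
top stirrer 0.56 ends [265.  166.9] [267.4 192.2]
```

Call:
apply_moves([
  {"dx":-1,"dy":-8,"dz":3,"turn":0,"jaw":1},
  {"dx":-3,"dy":-18,"dz":5,"turn":0,"jaw":1},
  {"dx":-5,"dy":-28,"dz":4,"turn":0,"jaw":1},
  {"dx":-9,"dy":-37,"dz":2,"turn":0,"jaw":1},
  {"dx":-16,"dy":-47,"dz":-2,"turn":0,"jaw":1},
])

```text
time: 20.0
tool_pos: [0.5476, 0.0061, 0.1605]
tool_rot: [-0.008, 0.963, 0.047, 0.264]
contact_force: [1.2, 0.3, 2.1]
gripper_width: 0.262
grasp_force: 58.9
```

Call:
apply_moves([
  {"dx":-9,"dy":-7,"dz":-5,"turn":0,"jaw":1},
  {"dx":-19,"dy":-10,"dz":-11,"turn":0,"jaw":1},
  {"dx":-30,"dy":-11,"dz":-17,"turn":0,"jaw":1},
  {"dx":-40,"dy":-9,"dz":-23,"turn":0,"jaw":1},
  {"dx":-48,"dy":-4,"dz":-27,"turn":0,"jaw":1},
])

```text
time: 20.42
tool_pos: [0.4912, 0.0053, 0.1586]
tool_rot: [-0.008, 0.963, 0.048, 0.264]
contact_force: [1.6, -0.6, 3.5]
gripper_width: 0.267
grasp_force: 59.1
```

```bash
python3 go.py ;python3 see.py d12.pkl
```

```text
[-0.223 -0.562  2.334  0.201  0.865  1.157] t 20.42 p [0.4912 0.0053 0.1586] tilt 30.6 F [ 1.6 -0.6  3.5] w 22.67276952483494
[[0.856, 0.097, 0.508], [0.088, -0.995, 0.041], [0.509, 0.01, -0.861]]
side orange 76 [ 39. -19.]
side orange 79 [11. 36.]
side orange 54 [-36.  19.]
side white 33 [  66. -100.]
side white 38 [-26. -40.]
side white 271 [-40.  53.]
side stirrer 0.66 ends [288.2 205.6] [240.9 240.2]
top orange 55 [ 40. -18.]
top orange 56 [12. 37.]
top orange 47 [-38.  22.]
top stirrer 0.62 ends [249.1 188. ] [249.3 229. ]
```

```bash
python3 - <<'E'
import pickle;from h import *
for d in("d9","d11","d12"):
    f=pickle.load(open(d+".pkl","rb"))["top"];hs=cv2.cvtColor(f["pixels"],cv2.COLOR_RGB2HSV)
    c=proj(f,[.608,-.026,.02])[0];a=np.zeros(hs.shape[:2],np.uint8);cv2.circle(a,(int(c[0]),int(c[1])),30,255,-1)
    m=cv2.inRange(hs,(0,0,120),(180,70,255))&a
    k,l,s,cc=cv2.connectedComponentsWithStats(m)
    print(d,[(s[i,4],np.round((atz(f,cc[i],.018)[:2]-[.608,-.026])*1000)) for i in range(1,k) if s[i,4]>12])
E
```

```text
d9 [(np.int32(49), array([14., 44.])), (np.int32(46), array([-26., -29.])), (np.int32(16), array([-40.,  70.]))]
d11 [(np.int32(49), array([14., 44.]))]
d12 [(np.int32(21), array([-16.,  52.])), (np.int32(47), array([-27., -35.])), (np.int32(22), array([-47.,  65.])), (np.int32(25), array([-77.,  -6.]))]
```

Call:
apply_moves([
  {"dx":-1,"dy":11,"dz":0,"turn":0,"jaw":1},
  {"dx":-1,"dy":22,"dz":0,"turn":0,"jaw":1},
  {"dx":-1,"dy":33,"dz":0,"turn":0,"jaw":1},
  {"dx":0,"dy":44,"dz":1,"turn":0,"jaw":1},
  {"dx":4,"dy":54,"dz":3,"turn":0,"jaw":1},
])

```text
time: 21.03
tool_pos: [0.5003, -0.0479, 0.1553]
tool_rot: [-0.009, 0.964, 0.048, 0.26]
contact_force: [1.2, 0.2, -0.7]
gripper_width: 0.266
grasp_force: 59.0
```

Call:
apply_moves([
  {"dx":8,"dy":-4,"dz":4,"turn":0,"jaw":1},
  {"dx":18,"dy":-11,"dz":9,"turn":0,"jaw":1},
  {"dx":24,"dy":-19,"dz":12,"turn":0,"jaw":1},
  {"dx":24,"dy":-19,"dz":12,"turn":0,"jaw":1},
  {"dx":24,"dy":-19,"dz":12,"turn":0,"jaw":1},
])

```text
time: 21.45
tool_pos: [0.5257, -0.0259, 0.1577]
tool_rot: [-0.009, 0.964, 0.048, 0.261]
contact_force: [-0.0, -0.3, -1.2]
gripper_width: 0.261
grasp_force: 59.0
```

```bash
sed -i 's/(0,0,150),(180,60,255)/(0,0,120),(180,70,255)/' see.py; python3 go.py ;python3 see.py d13.pkl
```

```text
[-0.281 -0.431  2.25   0.244  0.838  1.071] t 21.45 p [ 0.5257 -0.0259  0.1577] tilt 30.3 F [-0.  -0.3 -1.2] w 22.21351995974314
[[0.859, 0.098, 0.502], [0.089, -0.995, 0.042], [0.504, 0.009, -0.864]]
side orange 63 [ 40. -20.]
side orange 81 [10. 36.]
side orange 54 [-36.  19.]
side white 47 [ 67. -96.]
side white 347 [-37.  46.]
side white 74 [-28. -36.]
side white 57 [-15.  33.]
side stirrer 0.78 ends [272.8 196.2] [233.4 227.5]
top orange 56 [ 40. -18.]
top orange 57 [12. 37.]
top orange 41 [-37.  26.]
top white 71 [ 61. -70.]
top white 78 [44. 84.]
top white 42 [ 16. -84.]
top white 44 [-4. 89.]
top white 47 [-16.  38.]
top white 151 [-38. -77.]
top white 49 [-27. -35.]
top white 132 [-49.  73.]
top stirrer 0.72 ends [260.4 176.9] [261.9 212.1]
```

```bash
cat > tip.py <<'E'
import pickle,sys;from h import *
from plant import state
D=pickle.load(open(sys.argv[1],"rb"));S,T=D["side"],D["top"]
u=np.array(sys.argv[2:],float).reshape(2,2)
x,e=tri([S,T],u);print("tip rel",np.round((x-[.608,-.026,0])*1000),np.round(e,4))
d=state()['tool_pos']-x;print("rod",np.round(d*1000),"len",np.linalg.norm(d),"lean",np.degrees(np.arccos(d[2]/np.linalg.norm(d))))
for z in(.01,.02):print(z,np.round(1000*(atz(S,u[0],z)-[.608,-.026,0])),np.round(1000*(atz(T,u[1],z)-[.608,-.026,0])))
E
python3 tip.py d13.pkl 233.4 227.5 260.4 176.9
```

```text
tip rel [26.  8. 27.] [0.0021 0.0021]
rod [-108.   -9.  132.] len 0.17099416731588368 lean 39.342634814237144
0.01 [30. -4. 10.] [32.  9. 10.]
0.02 [26.  3. 20.] [30.  9. 20.]
```

Call:
apply_moves([
  {"dx":9,"dy":-9,"dz":10,"turn":0,"jaw":1},
  {"dx":8,"dy":-21,"dz":9,"turn":0,"jaw":1},
  {"dx":1,"dy":-30,"dz":5,"turn":0,"jaw":1},
  {"dx":-8,"dy":-35,"dz":0,"turn":0,"jaw":1},
  {"dx":-17,"dy":-38,"dz":-6,"turn":0,"jaw":1},
])

```text
time: 22.07
tool_pos: [0.5067, 0.0096, 0.1582]
tool_rot: [-0.008, 0.963, 0.047, 0.266]
contact_force: [1.4, 0.3, 3.0]
gripper_width: 0.268
grasp_force: 59.3
```

Call:
apply_moves([
  {"dx":-9,"dy":-1,"dz":-5,"turn":0,"jaw":1},
  {"dx":-17,"dy":-1,"dz":-10,"turn":0,"jaw":1},
  {"dx":-17,"dy":-1,"dz":-10,"turn":0,"jaw":1},
])

```text
time: 22.32
tool_pos: [0.4854, 0.0083, 0.1571]
tool_rot: [-0.007, 0.963, 0.047, 0.264]
contact_force: [-1.3, 1.0, 2.5]
gripper_width: 0.263
grasp_force: 59.2
```

```bash
python3 go.py ;python3 see.py d14.pkl
```

```text
[-0.218 -0.582  2.35   0.196  0.868  1.167] t 22.32 p [0.4854 0.0083 0.1571] tilt 30.7 F [-1.3  1.   2.5] w 22.33696968843238
[[0.856, 0.095, 0.509], [0.087, -0.995, 0.039], [0.51, 0.011, -0.86]]
side orange 76 [ 39. -19.]
side orange 30 [-45.  13.]
side white 47 [ 67. -96.]
side white 72 [-28. -37.]
side white 310 [-34.  57.]
side stirrer 0.83 ends [287.6 210.3] [243.5 241.7]
top orange 54 [ 40. -18.]
top orange 27 [-8. 36.]
top orange 52 [-49.  20.]
top white 69 [ 60. -70.]
top white 78 [44. 84.]
top white 41 [ 16. -84.]
top white 43 [-4. 89.]
top white 380 [-64. -42.]
top white 48 [-27. -35.]
top white 140 [-51.  73.]
top stirrer 0.83 ends [247.5 190. ] [247.8 231. ]
```

```bash
python3 tip.py d14.pkl 243.5 241.7 247.5 190; python3 go.py
```

```text
tip rel [-11.  43.  28.] [0.0029 0.0029]
rod [-110.   -9.  130.] len 0.17045043442378785 lean 40.521335242182474
0.01 [-8. 31. 10.] [-5. 45. 10.]
0.02 [-11.  38.  20.] [-7. 44. 20.]
[-0.217 -0.577  2.347  0.196  0.866  1.167] t 22.52 p [0.4866 0.0082 0.1572] tilt 30.7 F [-1.8 -0.5  4. ] w 22.406638226372465
[[0.856, 0.095, 0.508], [0.087, -0.995, 0.04], [0.51, 0.011, -0.86]]
```

Call:
apply_moves([
  {"dx":11,"dy":11,"dz":5,"turn":0,"jaw":1},
  {"dx":22,"dy":22,"dz":11,"turn":0,"jaw":1},
  {"dx":33,"dy":33,"dz":17,"turn":0,"jaw":1},
  {"dx":44,"dy":43,"dz":23,"turn":0,"jaw":1},
  {"dx":44,"dy":43,"dz":23,"turn":0,"jaw":1},
])

```text
time: 22.93
tool_pos: [0.5404, -0.0308, 0.1583]
tool_rot: [-0.008, 0.964, 0.047, 0.262]
contact_force: [-0.3, 0.6, -0.7]
gripper_width: 0.262
grasp_force: 59.1
```

Call:
apply_moves([
  {"dx":-8,"dy":0,"dz":4,"turn":0,"jaw":1},
  {"dx":-16,"dy":-1,"dz":8,"turn":0,"jaw":1},
  {"dx":-24,"dy":-2,"dz":11,"turn":0,"jaw":1},
  {"dx":-32,"dy":-2,"dz":15,"turn":0,"jaw":1},
  {"dx":-32,"dy":-2,"dz":15,"turn":0,"jaw":1},
])

```text
time: 23.35
tool_pos: [0.5176, -0.0294, 0.1282]
tool_rot: [-0.008, 0.964, 0.047, 0.263]
contact_force: [0.5, -2.0, 2.3]
gripper_width: 0.263
grasp_force: 60.6
```

```bash
python3 go.py ;python3 see.py d15.pkl
```

```text
[-0.295 -0.414  2.292  0.267  0.78   1.033] t 23.35 p [ 0.5176 -0.0294  0.1282] tilt 30.5 F [ 0.5 -2.   2.3] w 22.37869035642765
[[0.857, 0.096, 0.506], [0.087, -0.995, 0.04], [0.507, 0.01, -0.862]]
side orange 65 [ 40. -20.]
side orange 80 [14. 21.]
side orange 31 [-45.  13.]
side white 47 [ 67. -96.]
side white 60 [-30. -34.]
side white 332 [-36.  50.]
side stirrer 0.68 ends [282.1 201.1] [229.2 229.3]
top orange 55 [ 40. -18.]
top orange 49 [15. 23.]
top orange 43 [-49.  22.]
top white 70 [ 61. -70.]
top white 78 [44. 84.]
top white 42 [ 16. -84.]
top white 43 [-4. 89.]
top white 177 [-42. -73.]
top white 50 [-27. -35.]
top white 182 [-55.  67.]
top white 44 [-42.  45.]
top stirrer 0.84 ends [261.1 173.9] [264.1 219. ]
```

Call:
apply_moves([
  {"dx":-8,"dy":0,"dz":4,"turn":0,"jaw":1},
  {"dx":-16,"dy":-1,"dz":8,"turn":0,"jaw":1},
  {"dx":-24,"dy":-2,"dz":11,"turn":0,"jaw":1},
  {"dx":-30,"dy":-2,"dz":14,"turn":0,"jaw":1},
  {"dx":-30,"dy":-2,"dz":14,"turn":0,"jaw":1},
])

```text
time: 23.97
tool_pos: [0.4987, -0.0295, 0.1003]
tool_rot: [-0.008, 0.964, 0.047, 0.262]
contact_force: [0.5, -2.5, 3.0]
gripper_width: 0.262
grasp_force: 62.4
```

```bash
python3 go.py ;python3 see.py d16.pkl | grep -v white
```

```text
[-0.311 -0.428  2.352  0.29   0.742  0.995] t 23.97 p [ 0.4987 -0.0295  0.1003] tilt 30.4 F [ 0.5 -2.5  3. ] w 22.27326942296117
[[0.858, 0.095, 0.504], [0.087, -0.995, 0.041], [0.506, 0.009, -0.863]]
side orange 71 [ 39. -20.]
side orange 80 [12. 23.]
side orange 31 [-45.  13.]
side stirrer 0.89 ends [289.6 212.2] [228.1 229.3]
top orange 55 [ 40. -18.]
top orange 52 [14. 25.]
top orange 46 [-49.  21.]
top stirrer 0.7 ends [260.  172.9] [264.5 227.8]
```

Call:
apply_moves([
  {"dx":-4,"dy":0,"dz":3,"turn":0,"jaw":1},
  {"dx":-7,"dy":-1,"dz":5,"turn":0,"jaw":1},
  {"dx":-7,"dy":-1,"dz":5,"turn":0,"jaw":1},
])

```text
time: 24.42
tool_pos: [0.4971, -0.0294, 0.0946]
tool_rot: [-0.008, 0.963, 0.047, 0.264]
contact_force: [1.2, -2.1, 4.9]
gripper_width: 0.264
grasp_force: 62.7
```

Call:
apply_moves([
  {"dx":0,"dy":0,"dz":0,"turn":0,"jaw":0.6},
  {"dx":0,"dy":0,"dz":0,"turn":0,"jaw":0.5},
  {"dx":0,"dy":0,"dz":0,"turn":0,"jaw":0.3},
  {"dx":0,"dy":0,"dz":0,"turn":0,"jaw":0},
  {"dx":0,"dy":0,"dz":0,"turn":0,"jaw":0},
])

```text
time: 24.83
tool_pos: [0.4962, -0.0288, 0.0938]
tool_rot: [-0.008, 0.964, 0.048, 0.262]
contact_force: [-0.1, -0.1, -0.4]
gripper_width: 0.907
grasp_force: 0.0
```

```bash
python3 go.py ;python3 see.py d17.pkl | grep stirr
```

```text
[-0.311 -0.425  2.363  0.295  0.729  0.987] t 24.83 p [ 0.4962 -0.0288  0.0938] tilt 30.4 F [-0.1 -0.1 -0.4] w 77.08780114527275
[[0.858, 0.096, 0.505], [0.088, -0.995, 0.041], [0.506, 0.009, -0.862]]
side stirrer 0.62 ends [301.3 214.4] [228.5 229.9]
top stirrer 0.77 ends [262.2 175. ] [263.9 229.1]
```

Call:
apply_moves([
  {"dx":5,"dy":0,"dz":-12,"turn":0,"jaw":0},
  {"dx":15,"dy":0,"dz":-35,"turn":0,"jaw":0},
  {"dx":30,"dy":0,"dz":-60,"turn":0,"jaw":0},
  {"dx":48,"dy":0,"dz":-88,"turn":0,"jaw":0},
  {"dx":65,"dy":0,"dz":-115,"turn":0,"jaw":0},
])

```text
time: 25.45
tool_pos: [0.4938, -0.0279, 0.2278]
tool_rot: [-0.008, 0.964, 0.048, 0.263]
contact_force: [0.6, 0.1, -0.1]
gripper_width: 0.997
grasp_force: 0.0
```

Call:
apply_moves([
  {"dx":15,"dy":20,"dz":-28,"turn":0,"jaw":0},
  {"dx":30,"dy":50,"dz":-55,"turn":0,"jaw":0},
  {"dx":40,"dy":80,"dz":-70,"turn":0,"jaw":0},
  {"dx":40,"dy":110,"dz":-70,"turn":0,"jaw":0},
  {"dx":40,"dy":110,"dz":-70,"turn":0,"jaw":0},
])

```text
time: 25.87
tool_pos: [0.5042, -0.1414, 0.3109]
tool_rot: [-0.005, 0.963, 0.046, 0.264]
contact_force: [-0.6, 0.9, 0.3]
gripper_width: 1.001
grasp_force: 0.0
```

```bash
python3 go.py ;python3 see.py d18.pkl;python3 - <<'E'
import pickle;from h import *
D=pickle.load(open("d18.pkl","rb"))
a=D["side"]["pixels"][100:390,150:420,::-1];b=D["top"]["pixels"][80:370,110:380,::-1]
print(a.shape,b.shape)
cv2.imwrite("pics/s18.png",cv2.resize(np.hstack([a,b]),None,fx=1.48,fy=1.48,interpolation=cv2.INTER_CUBIC))
from plant import spotter
for n in D:
    for o,z in(("lid",.118),("stirrer",.06)):
        r=spotter.outline_of(D[n],o) if False else None
E
```

```text
[-0.571 -0.541  2.067  0.333  1.191  0.848] t 25.87 p [ 0.5042 -0.1414  0.3109] tilt 30.7 F [-0.6  0.9  0.3] w 85.05817215320974
[[0.856, 0.091, 0.509], [0.085, -0.996, 0.035], [0.51, 0.014, -0.86]]
side orange 73 [ 38. -19.]
side orange 77 [13. 24.]
side orange 27 [-46.  12.]
side white 46 [ 67. -97.]
side white 28 [-24. -43.]
side white 281 [-36.  56.]
side stirrer 0.71 ends [302.9 215.4] [229.  229.1]
top orange 58 [ 40. -18.]
top orange 55 [15. 25.]
top orange 53 [-49.  21.]
top white 72 [ 61. -70.]
top white 79 [44. 84.]
top white 44 [ 16. -84.]
top white 45 [-4. 89.]
top white 262 [-55. -58.]
top white 50 [-27. -35.]
top white 266 [-64.  55.]
top white 47 [-42.  45.]
top stirrer 0.78 ends [262. 174.] [264.5 236.1]
(290, 270, 3) (290, 270, 3)
```

View pics/s18.png

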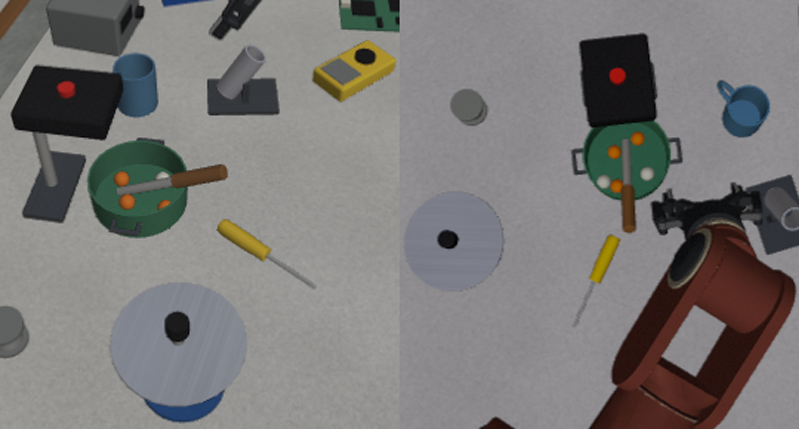

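```bash
python3 -c "
from plant import ticket
print(ticket.job_done())"
```

```text
the job is handed in; nothing more can be done
None
```

I handed the job in at about 26 s of robot time; no verdict came back. In the last pictures the lid rests knob up on the stand, three of the five beads lie about 32 to 56 mm from where they began, all five are in the pot, and the released rod leans there tip down.

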